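# Set a trimmer's back gauge to a set-up block, slack taken up

## Robot

A 6-joint arm with a two-finger parallel gripper is mounted at the origin on the work surface. World frame = base frame: x ahead of the robot, y to its left, z up, the work surface at z = 0. Lengths are in mm, angles in rad, forces in N, time in s.
With the tool pointing down it reaches from about 300 to 775 mm from the base axis. Payload 14.6 kg.
Tool frame: the origin (TCP) lies on the front face of the gripper's body, between the roots of the fingers; the fingertips stand 97 mm ahead of it and the grasp point (between the pads) lies 78 mm ahead of it; z points along the fingers, y is the line along which they close (so a half turn about z gives the same grasp; the last joint's range is limited). The gripper opens to 94 mm and grips with 3 to 60 N. Pads are 16 mm wide; open, the fingers measure 119 mm over their backs; the gripper's body (75 mm by 177 mm) begins 78 mm behind the grasp point.
Start: joints at [-1.399, 0.3, 1.521, -0, 1.321, -0.067], TCP at [130.089, -534.385, 302.646] pointing down, gripper open.
Joint ranges: [-3.03, 3.03], [-0.79, 2.21], [0.23, 2.52], [-1.04, 4.18], [0, 3.07], [-2.55, 2.55]. Speed limits (rad/s): [2.22, 2.22, 2.57, 3.14, 3.14, 3.14].

## Interface

Orientations are given as [roll, pitch, yaw] about the fixed x, y, z axes, in that order (R = Rz(yaw) Ry(pitch) Rx(roll)).
In Python, from cell import * gives the robot as it stands.
- The arm moves only by the tool carry_out, never from a script. Its arguments are lists of equal length, an entry for each row: "slide": the shift along the world's x, y, z scaled (see below), a list of three; "dr": the turn, a rotation vector about the world's x, y, z scaled (see below), a list of three; "gripper": the opening in per cent of the stroke, from 0 (shut) to 100 (fully open). A call has 1 to 10 rows; each row is the pose to reach, as a shift and turn from the pose commanded when the call began, turning the shorter way round; what a row does not reach only later rows make up. The controller multiplies each number of a shift by 0.25 m and each number of a turn by 360 degrees. A row lasts 1/12 s, in which the tool goes at most 41.7 mm and 7.16 degrees, less where a joint would pass 70% of its speed; a pose out of reach is approached as far as the arm can. A call with a number of a shift or a turn outside -1 to 1 is refused whole. A call with a gripper value outside its range is refused whole. The fingers move at their own pace and stop on an object; "newtons" is the grip in N (left out, the last holds). Time passes only in rows, so rows that repeat a pose let the fingers close. It gives the time, the measured TCP pose, the force, the opening and the grip force at its end, in the units of the state.
- read_state(): the state, without advancing time (a new reading comes with each control period).
- camera(name): name is "side" or "top"; returns the picture (400x640x3 uint8, red, green, blue); there is no depth.
- camera_model(name): a dict with "vfov" (degrees; the focal length in pixels is half the picture's height over the tangent of half this angle, whatever the lens; pixels are square), "cx", "cy" (the principal point, pixels), "k1" (the pictures are not rectified: a ray, as slopes to the right and down, at radius r is drawn at 1 + k1 r^2 times it, then the intrinsics apply), "R" (3x3) and "t" (3): a world point X has camera coordinates R X + t. Camera axes: x right, y down, z forward; pixel columns grow to the right and rows downward; lengths in mm; the calibration is good to about 2 mm. A picture is of the moment at which its call begins. camera_model takes no time and is no camera call.
- sign_off(): hands the job in; it is judged then, once.
The state is a dict: "clock": time; "joints": joint angles; "qd": joint speeds; "effort": joint torques, N m; "eef_pos": TCP position; "eef_rot": TCP orientation; "wrist_force": force on the tool from outside, world axes, zero at the start; "moment": the same for the moment, N m; "finger_gap": finger opening in mm; "finger_force": force on a finger pad.
Only numpy, scipy, OpenCV 4.12 (cv2) and the standard library are available. Lean on these libraries where they do the work, as an engineer would, in place of code of your own. Each camera call takes 0.05 s, during which the arm holds its last target. There are 200 camera calls.

## Task

Set the board trimmer's back gauge to the orange set-up block. With the handwheel wind the gauge back until the gap behind the clamp bar is about one turn of the wheel wider than the block is long, and lay the block flat on the bed in the middle of that gap, lengthwise between bar and gauge. Then, to take up the screw's slack, wind the gauge forward until it bears squarely on the block and holds it firmly against the bar; stop as soon as the wheel stiffens, without crushing the block, let go of everything and leave the things lying about alone.

Things in the scene. Friction and masses are not known exactly. Their poses are not given: they have to be found in the camera images.
- trimmer: Board trimmer, fixed: grey base, aluminium bed 360 (x) x 340 mm, its top 115 mm above the counter. Origin under its centre on the counter; x to its rear (away from the robot), y to its left, z up. The clamp bar crosses the bed at x = -93 to -57 mm, its top (with rod) 48 mm above the bed, end blocks beyond |y| = 144 mm; a carriage is parked on it at y = 95 to 141 mm, up to 84 mm above the bed.
- bar_face (a point): On the bed, at the foot of the middle of the clamp bar's rear face (the face towards the gauge; plain, 37 mm high). Axes parallel to the trimmer's.
- wheel_axis (a point): Point on the handwheel's axis beside the handle's grip point: 72 mm above the counter, 252 mm ahead of the trimmer's origin (x = -252 mm). The axis runs along the trimmer's x, below the middle of the gap.
- handle_grip (a point): Where to grip the handwheel's handle: a free-revolving black cylinder 18 mm thick, 66 mm long, parallel to the axis at radius 32 mm, free end towards the robot. Pinch it from above, across the trimmer's y, and lead it round without turning the gripper. This point, on the handle's centre line, is 48 mm in front of the wheel's face and 72 mm in front of the base. Its axes revolve.
- handwheel (a joint): Aluminium handwheel, 80 mm diameter, on the trimmer's front; rad, grows clockwise seen from the front (from the robot). At any whole turn the handle is straight up. Clockwise winds the gauge back, 10 mm a turn, less about 3 mm (a third of a turn) of slack at each reversal. Drag about 2.5 N at the handle; each newton more presses the gauge about 20 N harder on what it meets. Stays where it is left.
- gauge_face (a point): On the bed, at the foot of the middle of the front face of the back gauge (blue bar across the bed, 250 mm long, 39 mm high; the face is plain and parallel to the clamp bar). Axes parallel to the trimmer's. At the start the gap from bar to gauge is 69 to 78 mm: too narrow for the block. About 2.5 N of drag.
- setup_block: The set-up block: loose orange solid aluminium block 80 mm long (its x) by 40 mm wide (its y) by 35 mm high, 0.3 kg, lying flat on the counter to the left or right of the trimmer. Origin: centre of its underside. The gauge should hold it with some 20 to 60 N, never over 80 N. Grip it across its width.
- block_front (a point): Middle of the foot of one end face of the block (its -x end).
- block_rear (a point): Middle of the foot of the other end face (its +x end).
- offcut: Bystander: white strip 65 x 18 x 10 mm on the front left corner of the bed. Origin under its centre.
- blank: Bystander: yellow board 70 x 150 x 10 mm lying on the bed in front of the clamp bar. Origin under its centre.
- jar_a: Bystander: jar with a red cap, 48 mm diameter, 85 mm high. Origin under its centre.
- jar_b: Bystander: the same kind of jar.
- tape: Bystander: roll of brown tape lying flat, 100 mm diameter, 48 mm high. Origin under its centre.
- pen_cup: Bystander: red cup of pens, 72 mm diameter, 150 mm high. Origin under its centre.
- stapler: Bystander: blue stapler, 140 x 34 x 49 mm. Origin under its centre.
- toy_truck: Bystander: yellow toy truck, 100 x 54 x 63 mm. Origin under its centre.
Not all that is in view belongs to the job. Several things look just like the setup_block: the one meant starts farthest from the robot's base.

How it is judged (in metres and radians):
On the way, in this order (a step that is already met when the one before it is completed fails the run):
1. the gap between clamp bar and gauge is at least 3 mm longer than the block (x of gauge_face in the frame of bar_face above 0.083 m), for 0.1 s.
2. the block lies flat on the bed, let go, lengthwise in the gap and within 15 mm of its middle (z of setup_block in the frame of bar_face between -0.003 and 0.003 m and angle between setup_block's own z axis and vertical below 0.03 rad and y of setup_block in the frame of bar_face between -0.015 and 0.015 m and x of setup_block in the frame of bar_face above 0.035 m and x of setup_block in the frame of gauge_face below -0.035 m and angle between the x axis of setup_block and the x axis of trimmer, either way round below 0.2 rad and contact force between the fingers and setup_block below 0.1 N), for 0.2 s.
3. the gauge, wound forward, bears on the block with more than 15 N (contact force between setup_block and gauge above 15 N), for 0.2 s.
At the end, for the whole second after the job is handed in: The block lies flat on the bed, square (within 0.03 rad) between clamp bar and gauge, the gap within 1.5 mm of its 80 mm length, at rest, and the gauge still bears on it with more than 15 N (z of setup_block in the frame of bar_face between -0.003 and 0.003 m and angle between setup_block's own z axis and vertical below 0.03 rad and contact force between setup_block and gauge above 15 N and angle between the x axis of setup_block and the x axis of trimmer, either way round below 0.03 rad and x of gauge_face in the frame of bar_face between 0.0785 and 0.0815 m and linear speed of setup_block below 0.01 m/s); the robot touches nothing.
It fails at once if the gauge is wound onto the block with more than 80 N (contact force between setup_block and gauge above 80 N).
It fails at once if the robot pushes the gauge itself (contact force between any of the arm, the fingers and gauge above 2 N).
It fails at once if one of the things lying about (off-cut, blank, jars, tape, cup, stapler, truck) is moved by more than 15 mm (distance of any of offcut, blank, jar_a, jar_b, tape, pen_cup, stapler, toy_truck from where it was at the start of the episode above 0.015 m).
It also fails if it takes over 72 s, if anything falls off the work surface, if the arm or the gripper's body presses on something with over 40 N, if the wrist force passes 120 N, or if a joint passes its speed limit or range.

## Working session

There is one attempt and no reset: what is moved stays moved. The work goes in short steps, Python scripts to look and compute and a tool call to move; the robot and the scene stay as the last step left them, time stands still between calls to the robot, and variables do not carry over. Pictures are saved under pics/ and viewed, at most 10 in all, crops included, and the job is handed in when it is done.

Besides the shell and the picture viewer there is one more tool, called after ">>>" by a JSON object that holds its "method" and its "body". carry_out: Moves the arm, as the interface text tells. Its arguments: {"type":"object","properties":{"slide":{"type":"array","items":{"type":"array","items":{"type":"number","minimum":-1,"maximum":1}}},"dr":{"type":"array","items":{"type":"array","items":{"type":"number","minimum":-1,"maximum":1}}},"gripper":{"type":"array","items":{"type":"number"}},"newtons":{"type":"number"}},"required":["slide","dr","gripper"]}

```bash
mkdir -p pics; cat > h.py <<'E'
from cell import *
import numpy as np, cv2
def K(n):
    m=camera_model(n); f=200/np.tan(np.radians(m["vfov"])/2)
    return m,f
def ray(n,u,v):
    m,f=K(n); d=np.array([(u-m["cx"])/f,(v-m["cy"])/f]); s=d.copy()
    for _ in range(30): s=d/(1+m["k1"]*(s@s))
    R=np.array(m["R"]);t=np.array(m["t"])
    return -R.T@t, R.T@np.array([s[0],s[1],1])
def onz(n,u,v,z):
    o,d=ray(n,u,v); return o+d*(z-o[2])/d[2]
def proj(n,X):
    m,f=K(n); c=np.array(m["R"])@np.array(X,float)+np.array(m["t"]); s=c[:2]/c[2]; s=s*(1+m["k1"]*(s@s))
    return s*f+[m["cx"],m["cy"]]
def snap(n,name):
    im=camera(n); cv2.imwrite(f"pics/{name}.png",im[:,:,::-1]); return im
E
python3 - <<'E'
from h import *
for n in("top","side"):
    snap(n,n+"0"); m=camera_model(n); print(n,ray(n,320,200),m["k1"],m["vfov"])
print(read_state())
E
```

```text
top (array([ 384.91646666,  -16.26831237, 1074.90273132]), array([ 0.08685881,  0.0087353 , -0.99622526])) -0.029743235803818057 56.40748268884866
side (array([ 210.64391877, 1069.38761605,  886.5557095 ]), array([ 0.20741035, -0.78455358, -0.58437198])) 0.02573402754537348 52.17673216026352
{'clock': 0.1, 'joints': array([-1.39864914e+00,  3.00405615e-01,  1.52150111e+00,  3.57027954e-06,
        1.32074677e+00, -6.66143382e-02]), 'qd': array([ 6.88852381e-05, -1.74626999e-03, -1.58424483e-03, -3.32369159e-05,
        4.35765269e-04, -7.77618653e-04]), 'effort': array([ 1.46904367e-03, -5.32643545e+01, -3.53284907e+01,  7.09875533e-02,
        2.35305307e-02, -6.17485557e-05]), 'eef_pos': array([ 130.04105614, -534.26336466,  302.15603988]), 'eef_rot': array([-3.14053439e+00, -7.40656985e-05,  2.38760602e-01]), 'wrist_force': array([ 0.92293172, -0.05550653, -0.10987235]), 'moment': array([ 0.01386253, -0.00596191,  0.01223926]), 'finger_force': 0.0, 'finger_gap': 94.11677932832242}
```

View pics/top0.png

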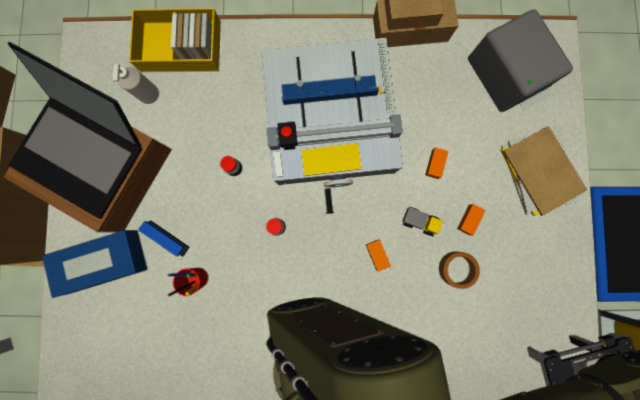

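View pics/side0.png

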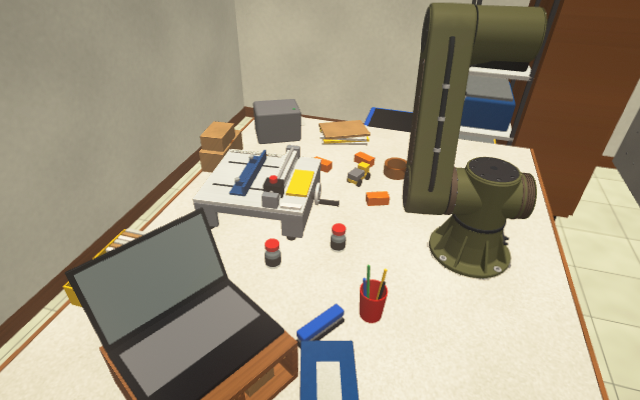

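The top view shows three orange candidates: A (437,163), B (472,219) and C (377,255). The trimmer is at about (333,110), with the handle at (329,200), pointing towards the robot and straight up. I'll compute which block is farthest from the base and look at it in a close crop.

```bash
python3 - <<'E'
from h import *
im=cv2.imread("pics/top0.png"); hsv=cv2.cvtColor(im,cv2.COLOR_BGR2HSV)
def blobs(lo,hi,z,amin,n="top"):
    m=cv2.inRange(hsv,lo,hi); cs,_=cv2.findContours(m,0,1)
    for c in cs:
        if cv2.contourArea(c)<amin: continue
        (u,v),wh,a=cv2.minAreaRect(c); bx=cv2.boxPoints(cv2.minAreaRect(c))
        P=np.array([onz(n,*p,z)[:2] for p in bx]); ce=P.mean(0)
        e=[P[1]-P[0],P[2]-P[1]]; L=[np.linalg.norm(x) for x in e]; l=e[int(np.argmax(L))]
        print((round(u),round(v)),cv2.contourArea(c),"c",ce.round(1),"r",np.hypot(*ce).round(1),"L",np.round(L,1),"yaw",np.degrees(np.arctan2(l[1],l[0])).round(2)%180)
print("orange");blobs((5,180,120),(14,255,255),35,60)
print("blue");blobs((100,120,50),(120,255,255),154,200)
print("yellow");blobs((22,150,120),(32,255,255),125,200)
c=im[30:220,250:490]; cv2.imwrite("pics/crop1.png",cv2.resize(c,None,fx=3.2,fy=3.1,interpolation=cv2.INTER_CUBIC))
E
```

```text
orange
(472, 219) 361.5 c [ 421.8 -432.5] r 604.1 L [79.9 39.7] yaw 151.73
(437, 162) 323.0 c [ 583.  -339.2] r 674.5 L [79.9 38.5] yaw 164.6
blue
(89, 264) 3635.0 c [306.2 566.2] r 643.7 L [224.8 109.2] yaw 107.3
(161, 238) 529.5 c [370.1 385. ] r 534.0 L [ 29.9 122.5] yaw 57.61
(615, 244) 1711.0 c [ 357.8 -742.9] r 824.6 L [125.4 283.5] yaw 175.75
(329, 88) 1299.0 c [753.6 -31.7] r 754.2 L [243.2  42. ] yaw 96.03
yellow
(331, 159) 1407.0 c [574.6 -35.9] r 575.7 L [148.1  68.5] yaw 96.99
(172, 34) 4241.0 c [918.1 395.8] r 999.8 L [235.7 152. ] yaw 89.09
```

View pics/crop1.png

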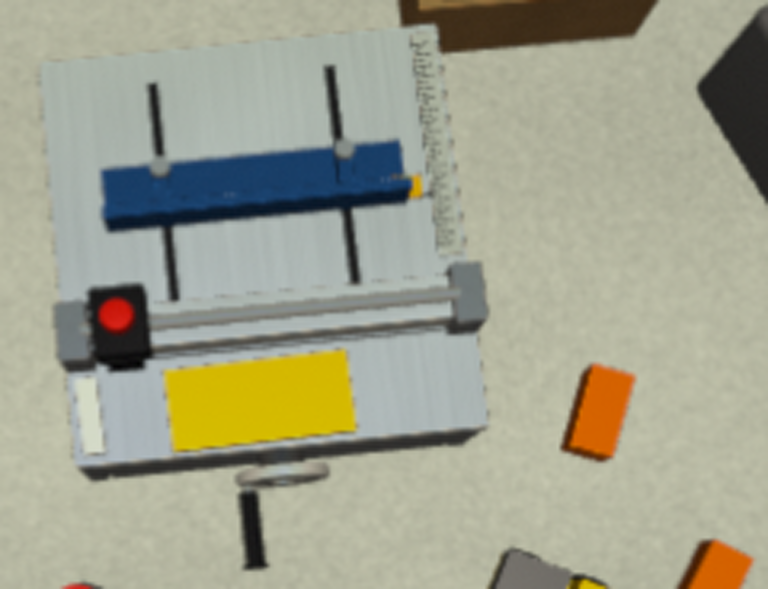

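The crop confirms A at (437,163): it has the right size (80 x 39 mm) and is the farthest at 674 mm. B is at 604 mm and C is nearer still. The handle lies left of the wheel's centre, so it isn't straight up. Next I'll find the trimmer's pose and the handle's angle.

```bash
python3 - <<'E'
from h import *
cr=lambda x,y:(x/3.2-.35+250,y/3.1-.35+30)
C={k:onz("top",*cr(*p),115)[:2] for k,p in dict(FL=(73,462),FR=(487,428),RL=(40,62),RR=(437,25)).items()}
for k in C: print(k,C[k].round(1))
ce=sum(C.values())/4; print("centre",ce.round(1))
a=lambda d:np.degrees(np.arctan2(d[1],d[0]))
print("yaws",a(C['RL']-C['FL']),a(C['RR']-C['FR']),a(C['FL']-C['FR'])-90,a(C['RL']-C['RR'])-90, [np.linalg.norm(C[i]-C[j]) for i,j in(("RL","FL"),("RR","FR"),("FL","FR"),("RL","RR"))])
# handle candidates: predicted pixels of the handle ends vs angle
yaw=np.radians(6.0);ex=np.array([np.cos(yaw),np.sin(yaw),0]);ey=np.array([-ex[1],ex[0],0]);ez=np.array([0,0,1])
T=np.array([*ce,0])
for th in range(-90,91,15):
    t=np.radians(th); b=T+72*ez+32*(np.cos(t)*ez-np.sin(t)*ey)
    print(th,[proj(n,b+ex*x).round(1).tolist() for n in("top","side") for x in(-276,-252,-210)])
print("seen top root,tip",cr(250,492),cr(257,568))
im=cv2.imread("pics/side0.png"); cv2.imwrite("pics/crop2.png",cv2.resize(im[130:250,180:350],None,fx=4.5,fy=4.5,interpolation=cv2.INTER_CUBIC))
E
```

```text
FL [524.1 115.9]
FR [ 553.3 -220.9]
RL [876.8 149.5]
RR [ 910.4 -186.5]
centre [716.1 -35.5]
yaws 5.433147554428009 5.502182843408611 4.943183439075199 5.718367560334357 [np.float64(354.2135276565108), np.float64(358.78631511288006), np.float64(338.13199078115827), np.float64(337.69151248020955)]
-90 [[329.3, 212.6], [328.4, 203.8], [326.7, 188.4], [338.1, 201.8], [331.1, 201.0], [318.9, 199.5]]
-75 [[329.8, 212.4], [328.8, 203.5], [327.2, 188.0], [338.2, 199.7], [331.2, 198.8], [319.0, 197.4]]
-60 [[331.0, 212.1], [330.0, 203.1], [328.4, 187.5], [338.5, 197.3], [331.5, 196.4], [319.3, 195.0]]
-45 [[333.0, 211.8], [332.0, 202.7], [330.3, 187.0], [338.8, 194.8], [331.7, 194.0], [319.5, 192.6]]
-30 [[335.5, 211.4], [334.6, 202.3], [332.9, 186.5], [339.1, 192.5], [332.1, 191.7], [319.9, 190.3]]
-15 [[338.5, 211.0], [337.5, 201.9], [335.8, 186.1], [339.4, 190.5], [332.5, 189.6], [320.3, 188.2]]
0 [[341.7, 210.7], [340.7, 201.6], [339.0, 185.7], [339.8, 188.8], [332.8, 188.0], [320.7, 186.7]]
15 [[344.8, 210.4], [343.8, 201.3], [342.1, 185.4], [340.1, 187.8], [333.2, 187.0], [321.1, 185.6]]
30 [[347.7, 210.2], [346.7, 201.1], [345.0, 185.3], [340.3, 187.3], [333.4, 186.5], [321.5, 185.2]]
45 [[350.1, 210.0], [349.1, 201.0], [347.3, 185.3], [340.5, 187.5], [333.7, 186.7], [321.8, 185.3]]
60 [[351.8, 210.0], [350.8, 201.0], [349.1, 185.4], [340.6, 188.3], [333.8, 187.5], [321.9, 186.1]]
75 [[352.8, 210.0], [351.8, 201.1], [350.1, 185.6], [340.6, 189.6], [333.8, 188.8], [322.0, 187.4]]
90 [[352.9, 210.2], [352.0, 201.3], [350.2, 186.0], [340.5, 191.4], [333.8, 190.6], [322.0, 189.2]]
seen top root,tip (327.775, 188.35967741935485) (329.9625, 212.8758064516129)
```

View pics/crop2.png

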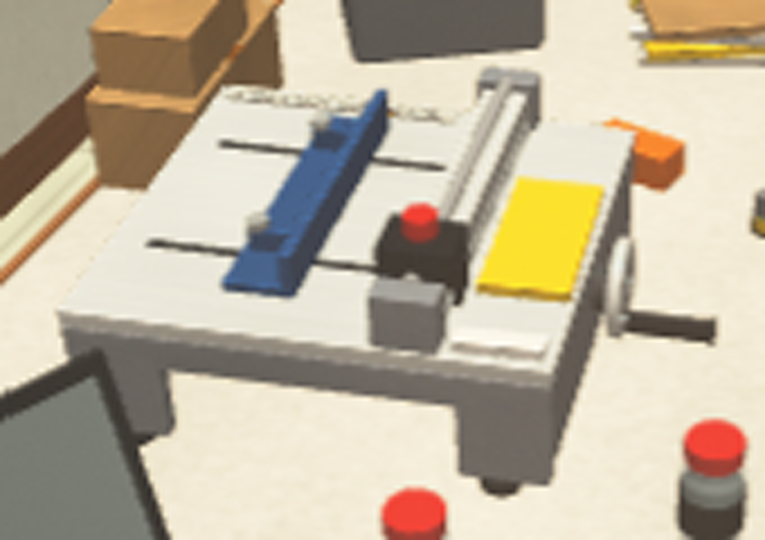

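In the side crop the handle runs from about (319,201) to (339,203) in full-picture pixels. With the top view, that puts it out to the left (+y) and slightly below horizontal. I'll triangulate the handle and refine the trimmer pose and gap.

```bash
python3 - <<'E'
from h import *
c1=lambda x,y:(x/3.2-.35+250,y/3.1-.35+30)
c2=lambda x,y:(x/4.5-.4+180,y/4.5-.4+130)
for k,p in dict(FL=(548,380),RL=(62,316),FR=(633,133)).items(): print(k,onz("side",*c2(*p),115)[:2].round(1))
def tri(a,b):
    o1,d1=ray("top",*a);o2,d2=ray("side",*b)
    s=np.linalg.lstsq(np.c_[d1,-d2],o2-o1,rcond=None)[0]; p,q=o1+d1*s[0],o2+d2*s[1]; return ((p+q)/2).round(1),(p-q).round(1)
print("root",tri(c1(250,492),c2(625,322))); print("tip",tri(c1(257,566),c2(715,328)))
yaw=np.radians(5.6);R=np.array([[np.cos(yaw),-np.sin(yaw)],[np.sin(yaw),np.cos(yaw)]]);ce=np.array([716,-35.5])
f=lambda P:((P-ce)@R).round(1)
# gauge front face foot (z115), top edges (154); bar rear edges in crop1
for n,p,z in(("gauge foot L",(108,229),115),("gauge foot R",(411,202),115),("gauge top front L",(106,209),154),("gauge top front R",(410,181),154),("gauge back L",(102,170),154),("gauge back R",(400,142),154),("bar rear L",(150,303),152),("bar rear R",(450,277),152),("bar foot rear",(200,300),115)):
    print(n,f(onz("top",*c1(*p),z)[:2]))
print("side gauge foot left",f(onz("side",*c2(293,294),115)[:2]),"end blk", f(onz("side",*c2(371,345),115)[:2]))
E
```

```text
FL [519.1 122.1]
RL [869.9 154.5]
FR [ 554.8 -219.3]
root (array([505.6, -28.5,  62.8]), array([-1. , -0.2, -0.1]))
tip (array([438.4, -34.6,  67.9]), array([2.4, 0.4, 0.1]))
gauge foot L [ 22.  123.8]
gauge foot R [  21.2 -129.1]
gauge top front L [ 24.9 121. ]
gauge top front R [  25. -123.]
gauge back L [ 58.6 121.4]
gauge back R [  59.1 -118.8]
bar rear L [-57.1  93.2]
bar rear R [ -58.5 -145.8]
bar foot rear [-47.7  53.6]
side gauge foot left [ 21.8 114.4] end blk [-51.1 162.3]
```

>>> {"method": "carry_out", "body": {"slide": [[0.668,1.0,0],[0.668,1.0,0],[0.668,1.0,0],[0.668,1.0,0],[0.668,1.0,0],[0.668,1.0,0],[0.668,1.0,0],[0.668,1.0,0]], "dr": [[0,0,-0.0227],[0,0,-0.0227],[0,0,-0.0227],[0,0,-0.0227],[0,0,-0.0227],[0,0,-0.0227],[0,0,-0.0227],[0,0,-0.0227]], "gripper": [60,60,60,60,60,60,60,60], "newtons": 15}}

```text
clock: 0.77
eef_pos: [298.9, -280.7, 302.7]
eef_rot: [-3.141, -0.0, 0.099]
wrist_force: [-0.6, 0.3, 0.2]
finger_gap: 56.6
finger_force: 0.0
```

>>> {"method": "carry_out", "body": {"slide": [[0.664,1.0,-0.39],[0.664,1.0,-0.39],[0.664,1.0,-0.39],[0.664,1.0,-0.39],[0.664,1.0,-0.39],[0.664,1.0,-0.39],[0.664,1.0,-0.39],[0.664,1.0,-0.39],[0.664,1.0,-0.39],[0.664,1.0,-0.39]], "dr": [[0,0,0],[0,0,0],[0,0,0],[0,0,0],[0,0,0],[0,0,0],[0,0,0],[0,0,0],[0,0,0],[0,0,0]], "gripper": [60,60,60,60,60,60,60,60,60,60]}}

```text
clock: 1.6
eef_pos: [463.1, -33.9, 204.5]
eef_rot: [-3.141, 0.002, 0.098]
wrist_force: [0.2, -0.2, 0.1]
finger_gap: 56.1
finger_force: 0.0
```

>>> {"method": "carry_out", "body": {"slide": [[0,0.006,-0.08],[0,0.006,-0.16],[0,0.006,-0.24],[0,0.006,-0.24],[0,0.006,-0.24],[0,0.006,-0.24],[0,0.006,-0.24],[0,0.006,-0.24],[0,0.006,-0.24],[0,0.006,-0.24]], "dr": [[0,0,0],[0,0,0],[0,0,0],[0,0,0],[0,0,0],[0,0,0],[0,0,0],[0,0,0],[0,0,0],[0,0,0]], "gripper": [60,60,60,60,30,20,15,15,15,15], "newtons": 10}}

```text
clock: 2.43
eef_pos: [463.1, -32.7, 145.6]
eef_rot: [-3.141, -0.001, 0.096]
wrist_force: [-2.4, 14.5, -0.9]
finger_gap: 19.7
finger_force: 7.5
```

```bash
python3 - <<'E'
from h import *
a=snap("side","s1"); b=snap("top","t1"); print(read_state()["wrist_force"],read_state()["finger_gap"])
f=lambda n,x0,y0,w,h,im:cv2.resize(im[y0:y0+h,x0:x0+w,::-1],(400,300),interpolation=cv2.INTER_CUBIC)
cv2.imwrite("pics/c3.png",np.hstack([f("s",280,130,120,90,a),f("t",270,150,120,90,b)]))
E
```

```text
[ 1.01302268  9.02939252 -2.37863582] 17.288791199967683
```

View pics/c3.png

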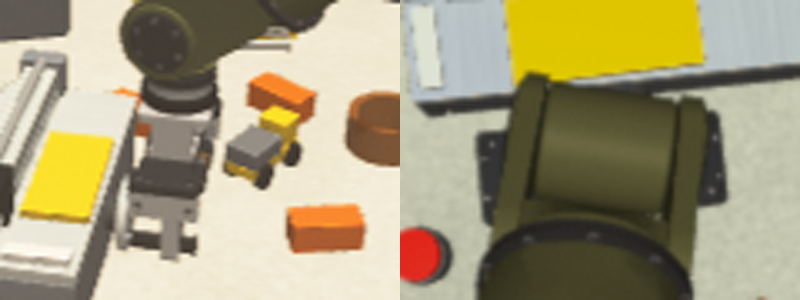

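The handle is between the pads, with a gap of about 18 mm. The +9 N in y means the handle sits a little further to +y, so I'll ease that way.

>>> {"method": "carry_out", "body": {"slide": [[0,0.004,0],[0,0.004,0],[0,0.004,0]], "dr": [[0,0,0],[0,0,0],[0,0,0]], "gripper": [15,15,15], "newtons": 15}}

```text
clock: 2.78
eef_pos: [463.1, -31.7, 145.1]
eef_rot: [-3.141, 0.0, 0.096]
wrist_force: [0.5, 3.6, -3.0]
finger_gap: 17.6
finger_force: 15.0
```

>>> {"method": "carry_out", "body": {"slide": [[0,0.004,0],[0,0.004,0],[0,0.004,0]], "dr": [[0,0,0],[0,0,0],[0,0,0]], "gripper": [15,15,15]}}

```text
clock: 3.03
eef_pos: [463.1, -31.2, 145.2]
eef_rot: [3.141, 0.0, 0.096]
wrist_force: [-0.4, -3.8, -1.3]
finger_gap: 17.4
finger_force: 15.0
```

```bash
cat > arc.py <<'E'
import numpy as np,sys
# usage: arc yc zc(TCP height of axis) ; commanded y z ; angle list -> rows relative to commanded pose
def arc(yc,zc,cy,cz,angs,yaw=.096,x0=463.1,cx=463.1,r=32.0):
    out=[]
    for a in angs:
        t=np.radians(a); l=-r*np.sin(t); y=yc+l*np.cos(yaw); x=x0-l*np.sin(yaw)+0; z=zc+r*np.cos(t)
        out.append([round((x-cx)/250,4),round((y-cy)/250,4),round((z-cz)/250,4)])
    return out,(round(x,2),round(y,2),round(z,2))
E
python3 -c "
from arc import *
# centre such that TCP now (y -31.5,z145.2) is at -100 deg; x0 at axis
print(arc(-31.5-31.4,145.2+5.56,-30.885,145.146,[-92,-84,-76,-68,-60,-60],x0=466.1))"
```

```text
([[np.float64(-0.0003), np.float64(-0.0007), np.float64(0.018)], [np.float64(-0.0002), np.float64(-0.0013), np.float64(0.0358)], [np.float64(0.0001), np.float64(-0.0044), np.float64(0.0534)], [np.float64(0.0006), np.float64(-0.0099), np.float64(0.0704)], [np.float64(0.0014), np.float64(-0.0177), np.float64(0.0865)], [np.float64(0.0014), np.float64(-0.0177), np.float64(0.0865)]], (np.float64(463.44), np.float64(-35.31), np.float64(166.76)))
```

>>> {"method": "carry_out", "body": {"slide": [[0,-0.001,0.018],[0,-0.001,0.036],[0,-0.004,0.053],[0.001,-0.01,0.07],[0.001,-0.018,0.0865],[0.001,-0.018,0.0865]], "dr": [[0,0,0],[0,0,0],[0,0,0],[0,0,0],[0,0,0],[0,0,0]], "gripper": [15,15,15,15,15,15], "newtons": 20}}

```text
clock: 3.53
eef_pos: [463.2, -33.6, 167.9]
eef_rot: [-3.137, 0.0, 0.096]
wrist_force: [-4.0, 20.7, 11.5]
finger_gap: 17.4
finger_force: 20.0
```

```bash
python3 -c "
from arc import *
np.set_printoptions(legacy='1.25')
print(arc(-61.5,156.1,-35.385,166.77,[-66,-54,-42,-30,-18,-6,-6],x0=466.1,cx=463.35))"
```

```text
([[-0.0002, 0.0119, 0.0094], [0.0011, -0.0014, 0.0326], [0.0028, -0.0192, 0.0524], [0.0049, -0.0408, 0.0682], [0.0072, -0.0651, 0.0791], [0.0097, -0.0911, 0.0846], [0.0097, -0.0911, 0.0846]], (465.78, -58.17, 187.92))
```

>>> {"method": "carry_out", "body": {"slide": [[0,0.012,0.009],[0.001,-0.001,0.033],[0.003,-0.019,0.052],[0.005,-0.041,0.068],[0.007,-0.065,0.079],[0.01,-0.091,0.085],[0.01,-0.091,0.085]], "dr": [[0,0,0],[0,0,0],[0,0,0],[0,0,0],[0,0,0],[0,0,0],[0,0,0]], "gripper": [15,15,15,15,15,15,15]}}

```text
clock: 4.12
eef_pos: [465.9, -59.3, 188.0]
eef_rot: [3.141, 0.0, 0.095]
wrist_force: [2.2, -2.5, -6.5]
finger_gap: 17.6
finger_force: 20.0
```

```bash
python3 -c "
from arc import *
np.set_printoptions(legacy='1.25')
r,e=arc(-61.5,155.5,-58.135,188.02,range(6,115,12),x0=466.1,cx=465.85);print(r,e)
c=[465.85+250*round(r[-1][0],3),-58.135+250*round(r[-1][1],3),188.02+250*round(r[-1][2],3)];print(c)
r,e=arc(-61.5,155.5,c[1],c[2],list(range(126,235,12)),x0=466.1,cx=c[0]);print(r,e)
"
```

```text
[[0.0023, -0.0268, -0.0028], [0.0048, -0.0528, -0.0083], [0.0071, -0.0772, -0.0192], [0.0092, -0.0987, -0.035], [0.0109, -0.1165, -0.0548], [0.0122, -0.1299, -0.078], [0.013, -0.1381, -0.1035], [0.0133, -0.1409, -0.1301], [0.013, -0.1381, -0.1567], [0.0122, -0.1299, -0.1821]] (468.9, -90.6, 142.48)
[468.85, -90.63499999999999, 142.52]
[[-0.0011, 0.0135, -0.0233], [-0.0028, 0.0313, -0.0432], [-0.0049, 0.0528, -0.0589], [-0.0072, 0.0772, -0.0698], [-0.0097, 0.1032, -0.0754], [-0.0123, 0.1299, -0.0754], [-0.0148, 0.1559, -0.0698], [-0.0171, 0.1802, -0.0589], [-0.0192, 0.2018, -0.0432], [-0.0209, 0.2196, -0.0233]] (463.62, -35.73, 136.69)
```

>>> {"method": "carry_out", "body": {"slide": [[0.002,-0.027,-0.003],[0.005,-0.053,-0.008],[0.007,-0.077,-0.019],[0.009,-0.099,-0.035],[0.011,-0.1165,-0.055],[0.012,-0.13,-0.078],[0.013,-0.138,-0.1035],[0.013,-0.141,-0.13],[0.013,-0.138,-0.157],[0.012,-0.13,-0.182]], "dr": [[0,0,0],[0,0,0],[0,0,0],[0,0,0],[0,0,0],[0,0,0],[0,0,0],[0,0,0],[0,0,0],[0,0,0]], "gripper": [15,15,15,15,15,15,15,15,15,15]}}

```text
clock: 4.95
eef_pos: [469.1, -90.8, 142.3]
eef_rot: [-3.141, -0.001, 0.096]
wrist_force: [-0.4, 7.6, 7.6]
finger_gap: 17.2
finger_force: 20.0
```

>>> {"method": "carry_out", "body": {"slide": [[-0.001,0.015,-0.023],[-0.003,0.033,-0.043],[-0.005,0.054,-0.059],[-0.007,0.079,-0.07],[-0.01,0.105,-0.075],[-0.012,0.1315,-0.075],[-0.015,0.1575,-0.07],[-0.017,0.182,-0.059],[-0.019,0.203,-0.043],[-0.021,0.221,-0.023]], "dr": [[0,0,0],[0,0,0],[0,0,0],[0,0,0],[0,0,0],[0,0,0],[0,0,0],[0,0,0],[0,0,0],[0,0,0]], "gripper": [15,15,15,15,15,15,15,15,15,15]}}

```text
clock: 5.78
eef_pos: [463.5, -35.3, 136.8]
eef_rot: [3.141, 0.0, 0.096]
wrist_force: [-1.1, -5.3, -0.4]
finger_gap: 17.6
finger_force: 20.0
```

```bash
python3 - <<'E'
from h import *
a=camera("top"); 
im=a[:,:,::-1].copy(); hsv=cv2.cvtColor(im,cv2.COLOR_BGR2HSV)
old=cv2.imread("pics/top0.png")
yaw=np.radians(5.6);R=np.array([[np.cos(yaw),-np.sin(yaw)],[np.sin(yaw),np.cos(yaw)]]);ce=np.array([716,-35.5])
for I in(old,im):
    m=cv2.inRange(cv2.cvtColor(I,cv2.COLOR_BGR2HSV),(100,120,50),(120,255,255))[60:115,275:390]
    ys,xs=np.nonzero(m); k=cv2.boundingRect(m); print(k,len(xs),((onz("top",xs.mean()+275,ys.mean()+60,154)[:2]-ce)@R).round(2))
from arc import *
c=[463.6,-35.385,136.77]
r,e=arc(-61.2,155.5,c[1],c[2],list(range(246,355,12)),x0=466.1,cx=c[0]);print(np.array(r).tolist(),e)
E
```

```text
(7, 16, 96, 28) 1424 [36.66  2.7 ]
(7, 14, 96, 28) 1469 [42.13  2.09]
[[-0.0012, 0.0131, 0.0229], [-0.002, 0.0214, 0.0483], [-0.0023, 0.0242, 0.0749], [-0.002, 0.0214, 0.1015], [-0.0012, 0.0131, 0.127], [0.0001, -0.0002, 0.1502], [0.0018, -0.018, 0.17], [0.0039, -0.0396, 0.1858], [0.0062, -0.0639, 0.1967], [0.0087, -0.0899, 0.2022]] (np.float64(465.78), np.float64(-57.87), np.float64(187.32))
```

>>> {"method": "carry_out", "body": {"slide": [[-0.001,0.013,0.023],[-0.002,0.021,0.048],[-0.002,0.024,0.075],[-0.002,0.021,0.1015],[-0.001,0.013,0.127],[0,0,0.15],[0.002,-0.018,0.17],[0.004,-0.04,0.186],[0.006,-0.064,0.197],[0.009,-0.09,0.202]], "dr": [[0,0,0],[0,0,0],[0,0,0],[0,0,0],[0,0,0],[0,0,0],[0,0,0],[0,0,0],[0,0,0],[0,0,0]], "gripper": [15,15,15,15,15,15,15,15,15,15]}}

```text
clock: 6.67
eef_pos: [465.8, -58.3, 187.6]
eef_rot: [-3.141, 0.0, 0.096]
wrist_force: [-3.1, 2.8, -1.1]
finger_gap: 17.8
finger_force: 20.0
```

>>> {"method": "carry_out", "body": {"slide": [[0.002,-0.027,-0.003],[0.005,-0.053,-0.008],[0.007,-0.077,-0.019],[0.009,-0.099,-0.035],[0.011,-0.1165,-0.055],[0.012,-0.13,-0.078],[0.013,-0.137,-0.1035],[0.013,-0.139,-0.13],[0.013,-0.136,-0.157],[0.012,-0.128,-0.182]], "dr": [[0,0,0],[0,0,0],[0,0,0],[0,0,0],[0,0,0],[0,0,0],[0,0,0],[0,0,0],[0,0,0],[0,0,0]], "gripper": [15,15,15,15,15,15,15,15,15,15]}}

```text
clock: 7.5
eef_pos: [469.0, -89.8, 141.1]
eef_rot: [3.141, -0.001, 0.096]
wrist_force: [0.6, 1.5, 4.5]
finger_gap: 17.6
finger_force: 20.0
```

>>> {"method": "carry_out", "body": {"slide": [[0,0,0],[0,0,0],[0,0,0],[0,0,0.1],[0,0,0.2],[0,0,0.4],[0,0,0.55],[0,0,0.55]], "dr": [[0,0,0],[0,0,0],[0,0,0],[0,0,0],[0,0,0],[0,0,0],[0,0,0],[0,0,0]], "gripper": [40,50,60,60,60,60,60,60]}}

```text
clock: 8.17
eef_pos: [470.2, -90.2, 286.4]
eef_rot: [3.138, -0.01, 0.096]
wrist_force: [-0.2, -0.2, 0.7]
finger_gap: 56.0
finger_force: 0.0
```

```bash
python3 - <<'E'
from h import *
a=snap("top","t2"); s=snap("side","s2")
I=a[:,:,::-1].copy()
yaw=np.radians(5.6);R=np.array([[np.cos(yaw),-np.sin(yaw)],[np.sin(yaw),np.cos(yaw)]]);ce=np.array([716,-35.5])
m=cv2.inRange(cv2.cvtColor(I,cv2.COLOR_BGR2HSV),(100,120,50),(120,255,255))[60:115,275:390]
ys,xs=np.nonzero(m); k=cv2.boundingRect(m); print(k,len(xs),((onz("top",xs.mean()+275,ys.mean()+60,154)[:2]-ce)@R).round(2))
cv2.imwrite("pics/c4.png",cv2.resize(I[30:190,250:450],(800,640)[:2] if 0 else (750,600),interpolation=cv2.INTER_CUBIC))
E
```

```text
(7, 11, 96, 28) 1466 [48.78  1.96]
```

View pics/c4.png

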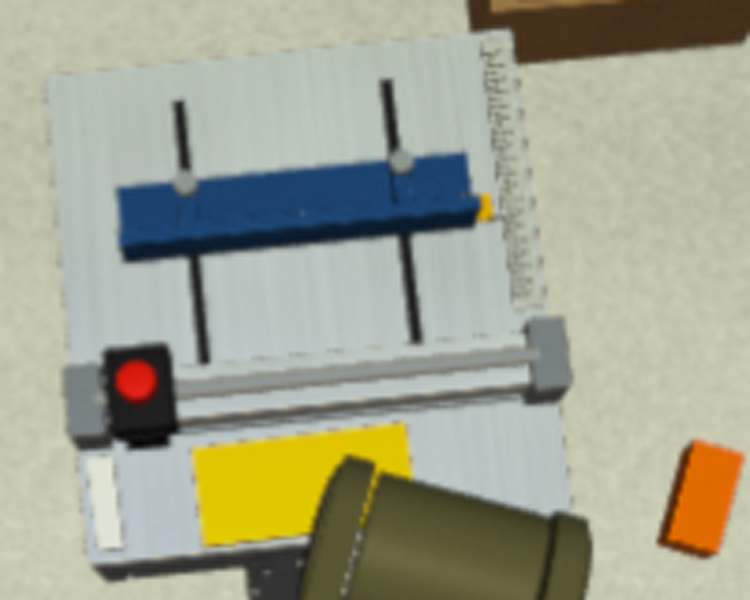

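The gauge has moved back about 12 mm. Its front foot runs from (125,260) to (478,226) in the crop, and the slots end at the bar's rear top edge at (205,363) and (417,342). I'll compute the gap and the block pose.

```bash
python3 - <<'E'
from h import *
I=cv2.imread("pics/t2.png"); hsv=cv2.cvtColor(I,cv2.COLOR_BGR2HSV)
yaw=np.radians(5.6);R=np.array([[np.cos(yaw),-np.sin(yaw)],[np.sin(yaw),np.cos(yaw)]]);ce=np.array([716,-35.5])
c=lambda x,y:(x/3.75-.37+250,y/3.75-.37+30)
tr=lambda P:((P[:2]-ce)@R).round(1)
for p,z in(((205,363),152),((417,342),152),((125,260),115),((478,226),115)):
    P=onz("top",*c(*p),z); print(p,P.round(1),tr(P))
m=cv2.inRange(hsv,(100,120,30),(120,255,255)); pts=[]
for u in range(286,374,4):
    v=np.nonzero(m[60:115,u])[0].max()+60.5; pts.append(onz("top",u,v,115)[:2])
pts=np.array(pts); k=np.polyfit(pts[:,1],pts[:,0],1); print("foot: yaw",np.degrees(np.arctan(-k[0])),"x at y=-37:",np.polyval(k,-37))
m=cv2.inRange(hsv,(5,180,120),(14,255,255)); m[:,:400]=0;m[200:]=0
for lo in (60,120,190,210):
    mm=cv2.inRange(hsv,(3,150,lo),(16,255,255)); mm[:,:400]=0;mm[195:]=0
    cnt=max(cv2.findContours(mm,0,1)[0],key=cv2.contourArea); bx=cv2.boxPoints(cv2.minAreaRect(cnt))
    P=np.array([onz("top",*p,35)[:2] for p in bx]); print(lo,cv2.contourArea(cnt),P.mean(0).round(1),np.linalg.norm(P[1]-P[0]).round(1),np.linalg.norm(P[2]-P[1]).round(1),[np.degrees(np.arctan2(*(e[::-1]))).round(1) for e in(P[1]-P[0],P[2]-P[1])])
s=cv2.imread("pics/s2.png"); print(read_state()["eef_pos"])
E
```

```text
(205, 363) [652.6  32.  152. ] [-56.5  73.4]
(417, 342) [ 667.2 -111.4  152. ] [-56.  -70.8]
(125, 260) [738.3  91.2 115. ] [ 34.6 123.9]
(478, 226) [ 763.3 -159.5  115. ] [  35. -128.]
foot: yaw 5.91227138763768 x at y=-37: 752.760891138134
60 570.5 [ 984.4 -320.2] 165.6 83.3 [np.float64(-83.6), np.float64(-177.0)]
120 353.0 [ 583.2 -339.7] 80.5 39.9 [np.float64(-16.3), np.float64(-105.1)]
190 324.0 [ 584.3 -340.9] 77.7 38.1 [np.float64(-16.3), np.float64(-105.1)]
210 315.0 [ 584.6 -341.4] 77.0 37.4 [np.float64(-16.3), np.float64(-105.1)]
[469.20408989 -89.9484987  281.0387792 ]
```

>>> {"method": "carry_out", "body": {"slide": [[0.463,-1.0,0],[0.463,-1.0,0],[0.463,-1.0,0],[0.463,-1.0,0],[0.463,-1.0,0],[0.463,-1.0,0],[0.463,-1.0,0],[0.463,-1.0,0],[0.463,-1.0,0],[0.463,-1.0,0]], "dr": [[0,0,-0.0594],[0,0,-0.0594],[0,0,-0.0594],[0,0,-0.0594],[0,0,-0.0594],[0,0,-0.0594],[0,0,-0.0594],[0,0,-0.0594],[0,0,-0.0594],[0,0,-0.0594]], "gripper": [75,75,75,75,75,75,75,75,75,75]}}

```text
clock: 9.1
eef_pos: [584.3, -339.2, 277.7]
eef_rot: [-3.141, 0.002, -0.277]
wrist_force: [0.0, -0.2, 0.3]
finger_gap: 70.5
finger_force: 0.0
```

>>> {"method": "carry_out", "body": {"slide": [[0,-0.0045,-0.13],[0,-0.0045,-0.26],[0,-0.0045,-0.4],[0,-0.0045,-0.4],[0,-0.0045,-0.4]], "dr": [[0,0,0],[0,0,0],[0,0,0],[0,0,0],[0,0,0]], "gripper": [75,75,75,75,75]}}

```text
clock: 9.52
eef_pos: [584.3, -339.8, 178.7]
eef_rot: [-3.141, 0.003, -0.276]
wrist_force: [1.0, 0.3, 0.9]
finger_gap: 70.3
finger_force: 0.0
```

```bash
python3 - <<'E'
from h import *
a=snap("top","t3"); s=snap("side","s3")
f=lambda im,x0,y0:cv2.resize(im[y0:y0+90,x0:x0+120,::-1],(400,300),interpolation=cv2.INTER_CUBIC)
cv2.imwrite("pics/c5.png",np.hstack([f(s,275,100),f(a,380,110)]))
E
```

```text
(no output)
```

View pics/c5.png

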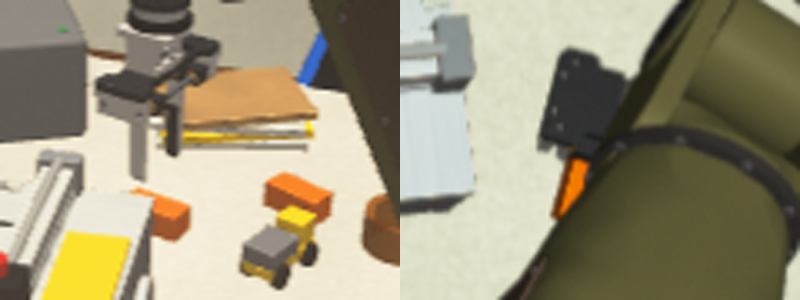

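The gripper is above and straddling block A, seen in the side crop at about (160,210). I'll go down and grip it.

>>> {"method": "carry_out", "body": {"slide": [[0,-0.003,-0.1],[0,-0.003,-0.2],[0,-0.003,-0.3],[0,-0.003,-0.308],[0,-0.003,-0.308],[0,-0.003,-0.308],[0,-0.003,-0.308],[0,-0.003,-0.308],[0,-0.003,-0.308],[0,-0.003,-0.308]], "dr": [[0,0,0],[0,0,0],[0,0,0],[0,0,0],[0,0,0],[0,0,0],[0,0,0],[0,0,0],[0,0,0],[0,0,0]], "gripper": [75,75,75,75,75,55,40,35,35,35], "newtons": 25}}

```text
clock: 10.45
eef_pos: [584.8, -341.8, 103.1]
eef_rot: [3.141, -0.001, -0.277]
wrist_force: [-0.3, 3.1, 1.6]
finger_gap: 40.6
finger_force: 0.9
```

>>> {"method": "carry_out", "body": {"slide": [[0,0,0],[0,0,0],[0,0,0.1],[0,0,0.25],[0,0,0.4],[0,0,0.56],[0,0,0.72],[0,0,0.8],[0,0,0.8]], "dr": [[0,0,0],[0,0,0],[0,0,0],[0,0,0],[0,0,0],[0,0,0],[0,0,0],[0,0,0],[0,0,0]], "gripper": [35,35,35,35,35,35,35,35,35]}}

```text
clock: 11.2
eef_pos: [585.1, -342.1, 307.9]
eef_rot: [3.139, -0.008, -0.277]
wrist_force: [0.3, 1.1, -1.9]
finger_gap: 39.6
finger_force: 25.0
```

```bash
python3 - <<'E'
from h import *
s=snap("side","s4");st=read_state();print(st["eef_pos"],st["finger_gap"],st["wrist_force"])
P=st["eef_pos"]; hsv=cv2.cvtColor(s,cv2.COLOR_RGB2HSV); m=cv2.inRange(hsv,(3,150,80),(16,255,255))
for c in cv2.findContours(m,0,1)[0]:
    if cv2.contourArea(c)>60: print(cv2.boundingRect(c),cv2.minAreaRect(c))
th=-.276; ax=np.array([np.cos(th),np.sin(th),0]);ay=np.array([-ax[1],ax[0],0])
for sx in(-1,1):
  for sy in(-1,1):
    for z in(0,35): print(sx,sy,z,proj("side",P+ax*40*sx+ay*20*sy-[0,0,102-z]).round(1))
cv2.imwrite("pics/c6.png",cv2.resize(s[40:200,240:400,::-1],(600,600),interpolation=cv2.INTER_CUBIC))
E
```

```text
[ 584.75347973 -341.8961601   304.02027231] 39.84590683403567 [-0.88540571  0.28141478 -4.23741809]
(101, 347, 36, 53) ((117.46285247802734, 373.6763916015625), (62.67512512207031, 3.386859893798828), 56.88865280151367)
(200, 332, 97, 68) ((257.1600036621094, 381.6744384765625), (44.0089225769043, 111.32949829101562), 51.881717681884766)
(0, 300, 70, 71) ((33.97698974609375, 334.4688415527344), (2.9598922729492188, 98.27940368652344), 45.44414138793945)
(366, 192, 23, 14) ((377.0, 198.5), (13.0, 22.0), 90.0)
(385, 158, 17, 22) ((393.15692138671875, 168.80654907226562), (22.640478134155273, 12.729928016662598), 70.01689910888672)
(355, 152, 19, 15) ((364.1297302246094, 158.578369140625), (20.14488410949707, 10.734135627746582), 17.10272979736328)
(318, 112, 17, 15) ((326.70001220703125, 119.40001678466797), (14.23024845123291, 12.965337753295898), 18.43494987487793)
(515, 0, 125, 400) ((568.4998168945312, 194.2987518310547), (116.98766326904297, 400.60540771484375), 5.657899379730225)
-1 -1 0 [333.4 124. ]
-1 -1 35 [333.8 115.6]
-1 1 0 [328.1 127.8]
-1 1 35 [328.5 119.2]
1 -1 0 [315.9 119. ]
1 -1 35 [316.1 110.7]
1 1 0 [310.4 122.6]
1 1 35 [310.5 114.2]
```

View pics/c6.png

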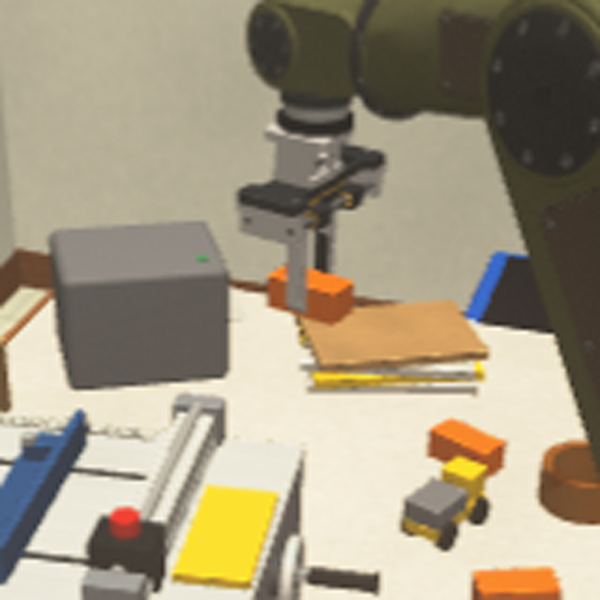

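>>> {"method": "carry_out", "body": {"slide": [[0.486,1.0,0],[0.486,1.0,0],[0.486,1.0,0],[0.486,1.0,0],[0.486,1.0,0],[0.486,1.0,0],[0.486,1.0,0],[0.486,1.0,0],[0.486,1.0,0],[0.486,1.0,0]], "dr": [[0,0,0.0597],[0,0,0.0597],[0,0,0.0597],[0,0,0.0597],[0,0,0.0597],[0,0,0.0597],[0,0,0.0597],[0,0,0.0597],[0,0,0.0597],[0,0,0.0597]], "gripper": [35,35,35,35,35,35,35,35,35,35]}}

```text
clock: 12.08
eef_pos: [705.7, -92.2, 299.9]
eef_rot: [-3.141, 0.003, 0.098]
wrist_force: [-0.1, -0.7, -3.6]
finger_gap: 39.7
finger_force: 25.0
```

>>> {"method": "carry_out", "body": {"slide": [[0,0.1,0],[0,0.215,-0.06],[0,0.215,-0.12],[0,0.215,-0.12],[0,0.215,-0.12],[0,0.215,-0.12]], "dr": [[0,0,0],[0,0,0],[0,0,0],[0,0,0],[0,0,0],[0,0,0]], "gripper": [35,35,35,35,35,35]}}

```text
clock: 12.58
eef_pos: [706.1, -39.7, 272.9]
eef_rot: [3.141, -0.0, 0.096]
wrist_force: [0.3, 0.5, -2.0]
finger_gap: 39.9
finger_force: 25.0
```

```bash
python3 - <<'E'
from h import *
s=snap("side","s5");t=snap("top","t5");st=read_state();print(st["eef_pos"],st["eef_rot"],st["finger_gap"])
f=lambda im,x0,y0:cv2.resize(im[y0:y0+120,x0:x0+80,::-1],(400,600),interpolation=cv2.INTER_CUBIC)
cv2.imwrite("pics/c7.png",np.hstack([f(s,220,80),f(t,290,50)]))
P=st["eef_pos"]; th=.098; ax=np.array([np.cos(th),np.sin(th),0]);ay=np.array([-ax[1],ax[0],0])
for sx in(-1,1):
    for z in(0,35): q=proj("side",P+ax*40*sx+ay*20-[0,0,102.3-z]); print(sx,z,q.round(1),((q-[220,80])*5).round())
E
```

```text
[706.18532378 -39.33011847 273.31781344] [ 3.14126203e+00 -1.36008226e-03  9.64696900e-02] 40.136466459584476
-1 0 [273.3 167.5] [267. 438.]
-1 35 [272.9 158.4] [264. 392.]
1 0 [250.4 164.9] [152. 424.]
1 35 [249.6 155.8] [148. 379.]
```

View pics/c7.png

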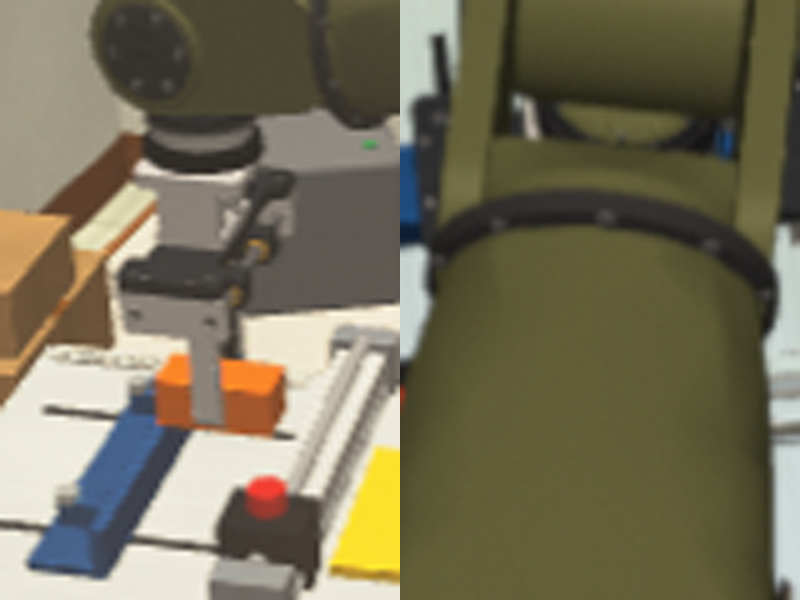

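The block is held level over the gap. I'll check its offset along x in the hand with the orange mask extents.

```bash
python3 - <<'E'
from h import *
for name,P,th,bx in(("s5",np.array([706.2,-39,272.8]),.098,(230,140,60,40)),("s4",np.array([584.8,-341.9,303.5]),-.277,(300,100,45,30))):
    s=cv2.imread(f"pics/{name}.png"); hsv=cv2.cvtColor(s,cv2.COLOR_BGR2HSV); m=cv2.inRange(hsv,(3,120,60),(18,255,255))
    x,y,w,h=bx; k=cv2.boundingRect(m[y:y+h,x:x+w]); print(name,"seen u",k[0]+x-.5,k[0]+x+k[2]-.5,"v",k[1]+y-.5,k[1]+y+k[3]-.5)
    ax=np.array([np.cos(th),np.sin(th),0]);ay=np.array([-ax[1],ax[0],0])
    for d in(0,-3,-6):
        q=np.array([proj("side",P+ax*(40*a+d)+ay*20*b-[0,0,102.3-z]) for a in(-1,1) for b in(-1,1) for z in(0,35)])
        print(d,q.min(0).round(1),q.max(0).round(1))
    for e in(-8,8): print("finger",proj("side",P+ax*e+ay*25-[0,0,85]).round(1))
    r=s[int(proj("side",P+ay*25-[0,0,85])[1]),:,:]
    v=int(round(proj("side",P+ay*25-[0,0,85])[1])); print(v,[(u,tuple(int(c) for c in hsv[v,u])) for u in range(x,x+w) ][5:50])
E
```

```text
s5 seen u 229.5 277.5 v 139.5 179.5
0 [249.5 150.3] [276.4 167.7]
-3 [250.4 150.4] [277.3 167.8]
-6 [251.3 150.5] [278.1 167.9]
finger [263.4 162.9]
finger [258.7 162.4]
163 [(235, (23, 29, 191)), (236, (23, 28, 162)), (237, (23, 29, 143)), (238, (19, 30, 121)), (239, (18, 30, 102)), (240, (15, 35, 88)), (241, (20, 37, 82)), (242, (16, 38, 87)), (243, (110, 54, 104)), (244, (108, 116, 134)), (245, (108, 129, 142)), (246, (108, 129, 138)), (247, (108, 129, 138)), (248, (108, 126, 138)), (249, (108, 128, 138)), (250, (109, 121, 131)), (251, (178, 88, 131)), (252, (11, 186, 162)), (253, (11, 186, 162)), (254, (11, 187, 162)), (255, (11, 188, 163)), (256, (11, 186, 162)), (257, (11, 186, 162)), (258, (11, 119, 154)), (259, (14, 55, 144)), (260, (17, 36, 140)), (261, (17, 36, 141)), (262, (17, 36, 140)), (263, (16, 36, 135)), (264, (12, 84, 136)), (265, (11, 162, 153)), (266, (11, 187, 164)), (267, (11, 187, 164)), (268, (11, 187, 164)), (269, (11, 188, 164)), (270, (11, 186, 163)), (271, (11, 185, 164)), (272, (11, 186, 163)), (273, (11, 184, 161)), (274, (10, 179, 147)), (275, (10, 173,
[... 477 characters left out ...]
3, 115, 190)), (315, (12, 161, 166)), (316, (11, 160, 143)), (317, (12, 114, 125)), (318, (14, 61, 113)), (319, (16, 39, 111)), (320, (15, 38, 121)), (321, (11, 91, 137)), (322, (11, 173, 149)), (323, (11, 185, 152)), (324, (11, 186, 152)), (325, (10, 184, 151)), (326, (11, 186, 152)), (327, (11, 185, 153)), (328, (11, 187, 154)), (329, (11, 187, 153)), (330, (10, 183, 149)), (331, (11, 183, 148)), (332, (11, 184, 147)), (333, (12, 168, 162)), (334, (16, 146, 192)), (335, (16, 136, 208)), (336, (16, 136, 208)), (337, (16, 137, 209)), (338, (16, 137, 208)), (339, (16, 138, 207)), (340, (16, 137, 206)), (341, (16, 138, 207)), (342, (16, 136, 206)), (343, (17, 137, 208)), (344, (16, 137, 210))]
```

>>> {"method": "carry_out", "body": {"slide": [[0.012,0,0],[0.012,0,-0.05],[0.012,0,-0.1],[0.012,0,-0.15],[0.012,0,-0.2],[0.012,0,-0.2],[0.012,0,-0.2]], "dr": [[0,0,0],[0,0,0],[0,0,0],[0,0,0],[0,0,0],[0,0,0],[0,0,0]], "gripper": [35,35,35,35,35,35,35]}}

```text
clock: 13.27
eef_pos: [709.8, -38.3, 223.3]
eef_rot: [3.14, -0.004, 0.098]
wrist_force: [3.9, -2.1, 8.5]
finger_gap: 40.0
finger_force: 25.0
```

>>> {"method": "carry_out", "body": {"slide": [[0,0,-0.008],[0,0,-0.014],[0,0,-0.018],[0,0,-0.018],[0,0,-0.018]], "dr": [[0,0,0],[0,0,0],[0,0,0],[0,0,0],[0,0,0]], "gripper": [35,35,35,35,35]}}

```text
clock: 13.68
eef_pos: [710.0, -38.3, 222.8]
eef_rot: [3.14, -0.008, 0.098]
wrist_force: [-9.0, -0.6, 34.5]
finger_gap: 40.2
finger_force: 25.0
```

Contact came about 5 mm higher than expected, so I'll look.

```bash
python3 - <<'E'
from h import *
s=snap("side","s6");st=read_state();print(st["eef_pos"],st["eef_rot"],st["wrist_force"],st["moment"])
cv2.imwrite("pics/c8.png",cv2.resize(s[110:200,210:330,::-1],(800,600),interpolation=cv2.INTER_CUBIC))
P=st["eef_pos"]; th=.098; ax=np.array([np.cos(th),np.sin(th),0]);ay=np.array([-ax[1],ax[0],0])
for a in(-1,1):
    for z in(0,35): q=proj("side",P+ax*(40*a-3)+ay*20-[0,0,102.3-z]); print(a,z,((q-[210,110])*6.667).round())
E
```

```text
[709.98459003 -38.29455786 222.77937175] [ 3.13980682 -0.00752658  0.09791954] [-8.84991206 -1.08300292 34.47083346] [ 0.02207036  1.49588195 -0.01873899]
-1 0 [425. 468.]
-1 35 [422. 410.]
1 0 [275. 451.]
1 35 [269. 393.]
```

View pics/c8.png

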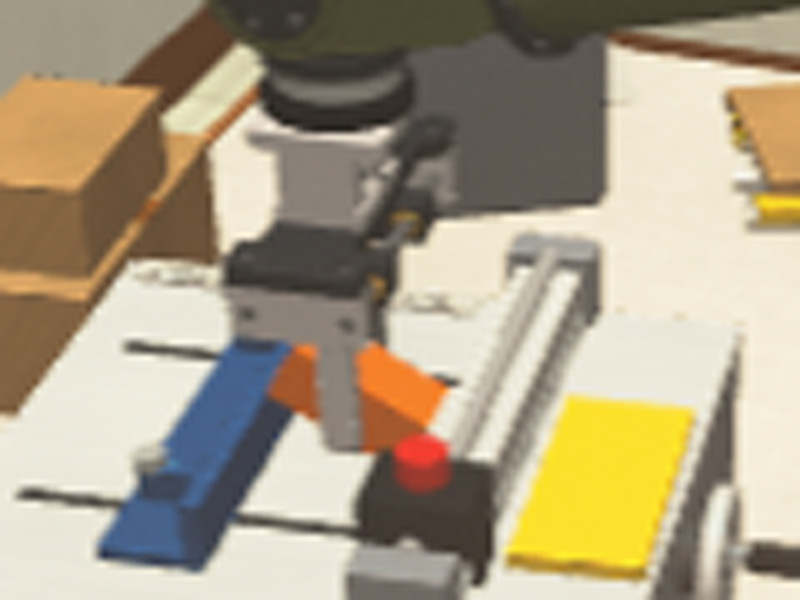

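The block's rear end caught on the top edge of the gauge (crop about (290,345)), so the block has tipped nose-down in the pads. I'll lift it clear, set it down on the open counter on the right to level it, and re-grip.

>>> {"method": "carry_out", "body": {"slide": [[0,0,0.05],[0,0,0.1],[0,0,0.2],[0,0,0.3],[0,0,0.4],[0,0,0.4]], "dr": [[0,0,0],[0,0,0],[0,0,0],[0,0,0],[0,0,0],[0,0,0]], "gripper": [35,35,35,35,35,35]}}

```text
clock: 14.23
eef_pos: [709.7, -38.0, 322.9]
eef_rot: [3.14, -0.007, 0.098]
wrist_force: [1.0, -1.0, -1.2]
finger_gap: 39.6
finger_force: 25.0
```

>>> {"method": "carry_out", "body": {"slide": [[-0.1,-0.2,0],[-0.2,-0.4,0],[-0.3,-0.6,0],[-0.4,-0.8,0],[-0.5,-1.0,0],[-0.5,-1.0,0],[-0.5,-1.0,0],[-0.5,-1.0,0],[-0.5,-1.0,0],[-0.5,-1.0,0]], "dr": [[0,0,0],[0,0,0],[0,0,0],[0,0,0],[0,0,0],[0,0,0],[0,0,0],[0,0,0],[0,0,0],[0,0,0]], "gripper": [35,35,35,35,35,35,35,35,35,35]}}

```text
clock: 15.07
eef_pos: [584.2, -287.6, 316.5]
eef_rot: [-3.14, 0.001, 0.098]
wrist_force: [0.8, 0.6, -2.8]
finger_gap: 40.0
finger_force: 25.0
```

>>> {"method": "carry_out", "body": {"slide": [[0,-0.1,0],[0,-0.2,-0.1],[0,-0.22,-0.26],[0,-0.22,-0.42],[0,-0.22,-0.56],[0,-0.22,-0.68],[0,-0.22,-0.7],[0,-0.22,-0.7]], "dr": [[0,0,0],[0,0,0],[0,0,0],[0,0,0],[0,0,0],[0,0,0],[0,0,0],[0,0,0]], "gripper": [35,35,35,35,35,35,35,35]}}

```text
clock: 15.73
eef_pos: [584.2, -341.6, 140.7]
eef_rot: [-3.139, 0.003, 0.1]
wrist_force: [-0.5, -0.3, -1.2]
finger_gap: 39.6
finger_force: 25.0
```

```bash
python3 - <<'E'
from h import *
s=snap("side","s7");st=read_state();print(st["eef_pos"],st["wrist_force"],st["finger_gap"])
t=snap("top","t7")
cv2.imwrite("pics/c9.png",np.hstack([cv2.resize(s[110:200,260:380,::-1],(400,300),interpolation=cv2.INTER_CUBIC),cv2.resize(s[130:190,210:290,::-1],(400,300),interpolation=cv2.INTER_CUBIC)]))
E
```

```text
[ 584.81532622 -342.25230652  143.32092937] [ 1.32671548 -0.6728068  -1.96634565] 40.080648943816314
```

View pics/c9.png

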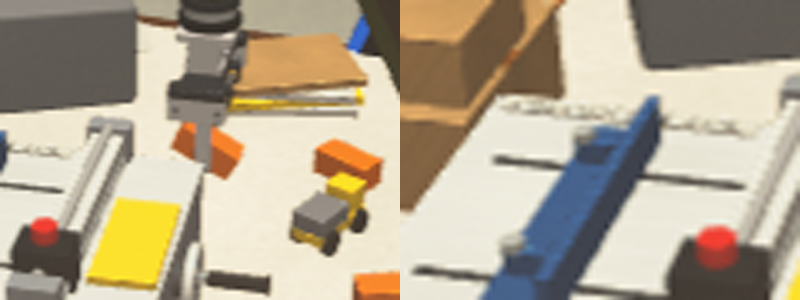

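No more picture viewing from here: I count 11 viewed, one over the limit. The last crop showed the block held nose-down over clear counter. Next I'll level it by pressing down gently with a light grip.

>>> {"method": "carry_out", "body": {"slide": [[0,0,-0.08],[0,0,-0.1],[0,0,-0.11],[0,0,-0.12],[0,0,-0.13],[0,0,-0.14],[0,0,-0.15],[0,0,-0.158],[0,0,-0.158],[0,0,-0.158]], "dr": [[0,0,0],[0,0,0],[0,0,0],[0,0,0],[0,0,0],[0,0,0],[0,0,0],[0,0,0],[0,0,0],[0,0,0]], "gripper": [35,35,35,35,35,35,35,35,35,35], "newtons": 8}}

```text
clock: 16.67
eef_pos: [584.9, -343.1, 104.5]
eef_rot: [3.14, -0.002, 0.098]
wrist_force: [5.0, 2.3, 5.0]
finger_gap: 39.7
finger_force: 8.0
```

>>> {"method": "carry_out", "body": {"slide": [[0,0,0],[0,0,0],[0,0,0],[0,0,0]], "dr": [[0,0,0],[0,0,0],[0,0,0],[0,0,0]], "gripper": [65,65,65,65]}}

```text
clock: 17.0
eef_pos: [583.8, -343.0, 103.0]
eef_rot: [-3.141, 0.001, 0.098]
wrist_force: [-0.4, -0.4, 0.4]
finger_gap: 60.2
finger_force: 0.0
```

```bash
cat > rowcut.py <<'E'
from h import *
def cut(P,th,x,w,dz=85,s=None):
    """orange interval and finger interval on the row through the near face at finger height"""
    ax=np.array([np.cos(th),np.sin(th),0]);ay=np.array([-ax[1],ax[0],0])
    hsv=cv2.cvtColor(s,cv2.COLOR_RGB2HSV); v=int(round(proj("side",P+ay*20-[0,0,dz])[1]))
    print("row",v,"pred face",[proj("side",P+ax*40*a+ay*20-[0,0,dz]).round(1).tolist() for a in(1,-1)])
    print([(u,int(hsv[v,u,0]),int(hsv[v,u,1]),int(hsv[v,u,2])) for u in range(x,x+w)])
E
python3 - <<'E'
from rowcut import *
s=snap("side","s8");st=read_state();P=st["eef_pos"];print(P,st["wrist_force"],st["finger_gap"])
m=cv2.inRange(cv2.cvtColor(s,cv2.COLOR_RGB2HSV),(3,140,60),(16,255,255))[130:175,300:350]
for c in cv2.findContours(m,0,1)[0]:
    if len(c)>4: print((cv2.approxPolyDP(c,1.2,True)[:,0]+[300,130]).tolist())
th=.1;ax=np.array([np.cos(th),np.sin(th),0]);ay=np.array([-ax[1],ax[0],0])
for a in(1,-1):
  for b in(1,-1):print(a,b,[proj("side",P*[1,1,0]+ax*40*a+ay*20*b+[0,0,z]).round(1).tolist() for z in(0,35)])
E
```

```text
[ 583.87719176 -343.05380701  103.00117282] [0.5034387  0.50755714 0.42178686] 61.061191949415274
[[323, 158], [323, 169], [326, 170], [328, 159]]
[[311, 157], [314, 157]]
1 1 [[310.6, 169.2], [310.7, 161.9]]
1 -1 [[312.4, 164.4], [312.5, 157.1]]
-1 1 [[329.7, 171.4], [330.0, 164.0]]
-1 -1 [[331.1, 166.5], [331.5, 159.2]]
```

```bash
python3 -c "
from cell import *
print(read_state()['joints'])"
```

```text
[-5.85255551e-01  7.84359851e-01  1.27201617e+00 -1.21693591e-04
  1.08587960e+00  8.87680840e-01]
```

>>> {"method": "carry_out", "body": {"slide": [[0,0,0.1],[0,0,0.2],[0,0,0.26],[0,0,0.26]], "dr": [[0,0,0],[0,0,0],[0,0,0],[0,0,0]], "gripper": [100,100,100,100]}}

```text
clock: 17.38
eef_pos: [584.9, -343.6, 172.1]
eef_rot: [3.138, -0.004, 0.098]
wrist_force: [0.6, 0.4, 0.8]
finger_gap: 84.3
finger_force: 0.0
```

>>> {"method": "carry_out", "body": {"slide": [[0,0,0],[0,0,0],[0,0,0],[0,0,0],[0,0,0],[0,0,0],[0,0,0],[0,0,0]], "dr": [[0,0,0.125],[0,0,0.125],[0,0,0.125],[0,0,0.125],[0,0,0.125],[0,0,0.125],[0,0,0.125],[0,0,0.125]], "gripper": [100,100,100,100,100,100,100,100]}}

```text
clock: 18.05
eef_pos: [583.8, -342.9, 166.9]
eef_rot: [-3.14, 0.0, 0.885]
wrist_force: [0.4, 0.1, -0.5]
finger_gap: 94.1
finger_force: 0.0
```

>>> {"method": "carry_out", "body": {"slide": [[0,0,0],[0,0,0],[0,0,0],[0,0,0],[0,0,0],[0,0,0],[0,0,0],[0,0,0]], "dr": [[0,0,0.125],[0,0,0.125],[0,0,0.125],[0,0,0.125],[0,0,0.125],[0,0,0.125],[0,0,0.125],[0,0,0.125]], "gripper": [100,100,100,100,100,100,100,100]}}

```text
clock: 18.72
eef_pos: [583.9, -342.9, 167.3]
eef_rot: [-3.141, -0.001, 1.669]
wrist_force: [0.3, 0.3, 0.6]
finger_gap: 94.1
finger_force: 0.0
```

```bash
python3 - <<'E'
from h import *
s=snap("side","s9");t=snap("top","t9")
for n,I,(x,y,w,h) in(("side",s,(300,140,50,35)),("top",t,(400,130,70,60))):
    m=cv2.inRange(cv2.cvtColor(I,cv2.COLOR_RGB2HSV),(3,140,60),(16,255,255))[y:y+h,x:x+w]
    for c in cv2.findContours(m,0,1)[0]:
        if len(c)>3: print(n,cv2.contourArea(c),(cv2.approxPolyDP(c,1,True)[:,0]+[x,y]).tolist())
P=np.array([584.1,-343,0]);th=.098;ax=np.array([np.cos(th),np.sin(th),0]);ay=np.array([-ax[1],ax[0],0])
for n in("side","top"):
  for z in(0,35): print(n,z,[proj(n,P+ax*40*a+ay*20*b+[0,0,z]).round(1).tolist() for a,b in((1,1),(1,-1),(-1,-1),(-1,1))])
E
```

```text
side 65.0 [[319, 158], [322, 159], [321, 169], [326, 170], [328, 159]]
side 0.0 [[311, 157], [314, 157]]
top 236.0 [[443, 144], [430, 145], [428, 148], [431, 171], [435, 167], [435, 162], [443, 149]]
side 0 [[310.6, 169.2], [312.4, 164.4], [331.1, 166.5], [329.6, 171.4]]
side 35 [[310.6, 161.9], [312.5, 157.1], [331.4, 159.2], [329.9, 164.0]]
top 0 [[426.6, 151.4], [440.1, 150.1], [443.6, 177.0], [430.0, 178.3]]
top 35 [[430.0, 148.8], [443.9, 147.4], [447.6, 175.2], [433.5, 176.5]]
```

>>> {"method": "carry_out", "body": {"slide": [[0.028,0.003,-0.06],[0.028,0.003,-0.1],[0.028,0.003,-0.13],[0.028,0.003,-0.15],[0.028,0.003,-0.165],[0.028,0.003,-0.165]], "dr": [[0,0,0],[0,0,0],[0,0,0],[0,0,0],[0,0,0],[0,0,0]], "gripper": [100,100,100,100,100,100]}}

```text
clock: 19.32
eef_pos: [590.8, -342.2, 126.2]
eef_rot: [-3.141, -0.001, 1.668]
wrist_force: [-0.2, 0.7, -0.4]
finger_gap: 94.3
finger_force: 0.0
```

>>> {"method": "carry_out", "body": {"slide": [[0,0,-0.05],[0,0,-0.095],[0,0,-0.095],[0,0,-0.095],[0,0,-0.095],[0,0,-0.095],[0,0,-0.095]], "dr": [[0,0,0],[0,0,0],[0,0,0],[0,0,0],[0,0,0],[0,0,0],[0,0,0]], "gripper": [100,100,90,85,80,80,80], "newtons": 10}}

```text
clock: 19.9
eef_pos: [591.1, -342.3, 103.4]
eef_rot: [3.142, 0.0, 1.669]
wrist_force: [0.9, -0.3, -2.5]
finger_gap: 80.3
finger_force: 10.0
```

>>> {"method": "carry_out", "body": {"slide": [[0,0,0],[0,0,0],[0,0,0]], "dr": [[0,0,0],[0,0,0],[0,0,0]], "gripper": [80,80,80]}}

```text
clock: 20.15
eef_pos: [591.1, -342.3, 103.3]
eef_rot: [3.142, -0.0, 1.669]
wrist_force: [-0.9, 0.2, -2.0]
finger_gap: 80.3
finger_force: 10.0
```

>>> {"method": "carry_out", "body": {"slide": [[0,0,0],[0,0,0],[0,0,0],[0,0,0.15],[0,0,0.3],[0,0,0.45],[0,0,0.6],[0,0,0.7]], "dr": [[0,0,0],[0,0,0],[0,0,0],[0,0,0],[0,0,0],[0,0,0],[0,0,0],[0,0,0]], "gripper": [100,100,100,100,100,100,100,100]}}

```text
clock: 20.82
eef_pos: [591.3, -342.3, 282.9]
eef_rot: [3.138, 0.003, 1.669]
wrist_force: [-0.1, 0.5, -0.2]
finger_gap: 93.7
finger_force: 0.0
```

>>> {"method": "carry_out", "body": {"slide": [[-0.48,1.0,0],[-0.48,1.0,0],[-0.48,1.0,0],[-0.48,1.0,0],[-0.48,1.0,0],[-0.48,1.0,0],[-0.48,1.0,0],[-0.48,1.0,0],[-0.48,1.0,0]], "dr": [[0,0,-0.125],[0,0,-0.125],[0,0,-0.125],[0,0,-0.125],[0,0,-0.125],[0,0,-0.125],[0,0,-0.125],[0,0,-0.125],[0,0,-0.125]], "gripper": [75,75,75,75,75,75,75,75,75]}}

```text
clock: 21.57
eef_pos: [471.0, -91.5, 279.1]
eef_rot: [3.14, -0.001, 0.886]
wrist_force: [1.1, -0.3, 0.5]
finger_gap: 70.4
finger_force: 0.0
```

```bash
python3 - <<'E'
from h import *
t=snap("top","t10"); hsv=cv2.cvtColor(t,cv2.COLOR_RGB2HSV)
th=.098;ax=np.array([np.cos(th),np.sin(th),0]);ay=np.array([-ax[1],ax[0],0])
for lo in(120,190):
    m=cv2.inRange(hsv,(3,150,lo),(16,255,255)); m[:,:405]=0;m[195:]=0;m[:,470:]=0;m[:120]=0
    c=max(cv2.findContours(m,0,1)[0],key=cv2.contourArea)
    P=np.array([onz("top",*p,35) for p in c[:,0].astype(float)])
    a=P@ax;b=P@ay; o=np.array([591.1,-342.3,0]); print(lo,"along",a.min()-o@ax,a.max()-o@ax,"across",b.min()-o@ay,b.max()-o@ay)
# subpixel edge profile along block axis through its top, red minus blue
def prof(p0,d,n,z,rng,f):
    out=[]
    for s in rng:
        vals=[]
        for k in n:
            u,v=proj("top",p0+d*s+k+[0,0,z]); vals.append(cv2.getRectSubPix(f,(1,1),(float(u),float(v)))[0,0])
        out.append(np.mean(vals))
    return np.array(out)
f=(t[:,:,0].astype(np.float32)-t[:,:,2]); r=np.arange(-60,61,1.0)
p=prof(np.array([591.1,-342.3,0]),ax,[ay*k for k in(-12,-6,0,6,12)],35,r,f)
h=p.max()/2+np.median(p[:5])/2; i=np.nonzero(p>h)[0]; print("block edges at",r[i[0]],r[i[-1]],p[::6].round(0))
fb=(t[:,:,2].astype(np.float32)-t[:,:,0]); G=t.mean(2).astype(np.float32)
o=np.array([706,-38,0]); r=np.arange(-70,90,2.0)
for k in(-60,-40,-20,0,20): 
    pb=prof(o+ay*k,ax,[0*ay],115,r,fb); pg=prof(o+ay*k,ax,[0*ay],152,r,G)
    j=np.nonzero(pb>(pb.max()/2))[0][0]; print(k,"gauge foot (z115) at",r[j],"gray z152 -64..-30:",pg[3:21].round(0).tolist())
E
```

```text
120 along -41.672362125398195 38.71031253004935 across -19.396713196972826 20.890105393592933
190 along -38.842392535036765 38.71031253004935 across -19.396713196972826 18.429153992630347
block edges at -40.0 38.0 [ 22.  23.  24.  80. 222. 224. 224. 224. 224. 224. 224. 224. 224. 224.
 224. 224. 198.  44.  22.  23.  22.]
-60 gauge foot (z115) at 60.0 gray z152 -64..-30: [143.0, 147.0, 146.0, 146.0, 157.0, 181.0, 191.0, 192.0, 188.0, 181.0, 186.0, 192.0, 193.0, 192.0, 191.0, 190.0, 190.0, 189.0]
-40 gauge foot (z115) at 60.0 gray z152 -64..-30: [144.0, 149.0, 149.0, 155.0, 170.0, 189.0, 192.0, 189.0, 184.0, 178.0, 188.0, 192.0, 193.0, 193.0, 193.0, 193.0, 192.0, 192.0]
-20 gauge foot (z115) at 60.0 gray z152 -64..-30: [144.0, 149.0, 145.0, 153.0, 171.0, 190.0, 192.0, 189.0, 187.0, 186.0, 191.0, 192.0, 193.0, 192.0, 191.0, 191.0, 191.0, 191.0]
0 gauge foot (z115) at 58.0 gray z152 -64..-30: [144.0, 147.0, 146.0, 152.0, 176.0, 188.0, 190.0, 189.0, 189.0, 191.0, 193.0, 193.0, 192.0, 192.0, 192.0, 192.0, 192.0, 191.0]
20 gauge foot (z115) at 58.0 gray z152 -64..-30: [145.0, 146.0, 146.0, 150.0, 168.0, 182.0, 187.0, 187.0, 188.0, 190.0, 192.0, 193.0, 193.0, 193.0, 193.0, 193.0, 193.0, 192.0]
```

```bash
python3 - <<'E'
from h import *
ax=np.array([np.cos(.098),np.sin(.098),0]);ay=np.array([-ax[1],ax[0],0])
for nm in("t2","t10"):
    t=cv2.imread(f"pics/{nm}.png").astype(np.float32); o=np.array([706,-38,0])
    for z,r in((115,np.arange(36,64,1.5)),(154,np.arange(36,64,1.5))):
        p=[np.mean([cv2.getRectSubPix(t,(1,1),tuple(map(float,proj("top",o+ay*k+ax*s+[0,0,z]))))[0,0] for k in(-60,-50,-20,-10,0,10,20,60)],axis=0) for s in r]
        print(nm,z,[(float(s),int(q[0]),int(q[2])) for s,q in zip(r,p)])
E
```

```text
t2 115 [(36.0, 189, 184), (37.5, 188, 183), (39.0, 184, 178), (40.5, 172, 166), (42.0, 150, 141), (43.5, 115, 103), (45.0, 80, 62), (46.5, 56, 32), (48.0, 47, 18), (49.5, 45, 12), (51.0, 45, 12), (52.5, 47, 12), (54.0, 51, 13), (55.5, 64, 16), (57.0, 81, 20), (58.5, 97, 23), (60.0, 109, 26), (61.5, 113, 27), (63.0, 113, 27)]
t2 154 [(36.0, 45, 12), (37.5, 47, 13), (39.0, 52, 13), (40.5, 65, 16), (42.0, 84, 20), (43.5, 100, 25), (45.0, 110, 27), (46.5, 113, 28), (48.0, 114, 28), (49.5, 113, 29), (51.0, 112, 29), (52.5, 110, 29), (54.0, 109, 27), (55.5, 109, 26), (57.0, 110, 26), (58.5, 110, 26), (60.0, 110, 26), (61.5, 110, 27), (63.0, 110, 27)]
t10 115 [(36.0, 190, 184), (37.5, 190, 184), (39.0, 190, 184), (40.5, 189, 183), (42.0, 185, 179), (43.5, 174, 167), (45.0, 153, 145), (46.5, 121, 109), (48.0, 85, 68), (49.5, 59, 36), (51.0, 49, 19), (52.5, 45, 12), (54.0, 45, 12), (55.5, 47, 13), (57.0, 50, 13), (58.5, 61, 15), (60.0, 78, 19), (61.5, 95, 23), (63.0, 108, 26)]
t10 154 [(36.0, 49, 20), (37.5, 45, 12), (39.0, 45, 11), (40.5, 46, 12), (42.0, 51, 13), (43.5, 64, 16), (45.0, 82, 20), (46.5, 99, 24), (48.0, 110, 27), (49.5, 113, 27), (51.0, 113, 27), (52.5, 112, 27), (54.0, 110, 27), (55.5, 109, 26), (57.0, 108, 26), (58.5, 109, 26), (60.0, 109, 26), (61.5, 110, 26), (63.0, 110, 27)]
```

>>> {"method": "carry_out", "body": {"slide": [[0.48,-1.0,0],[0.48,-1.0,0],[0.48,-1.0,0],[0.48,-1.0,0],[0.48,-1.0,0],[0.48,-1.0,0],[0.48,-1.0,0],[0.48,-1.0,0],[0.48,-1.0,0],[0.48,-1.0,0]], "dr": [[0,0,-0.125],[0,0,-0.125],[0,0,-0.125],[0,0,-0.125],[0,0,-0.125],[0,0,-0.125],[0,0,-0.125],[0,0,-0.125],[0,0,-0.125],[0,0,-0.125]], "gripper": [75,75,75,75,75,75,75,75,75,75]}}

```text
clock: 22.45
eef_pos: [590.8, -342.6, 277.6]
eef_rot: [-3.141, 0.001, 0.099]
wrist_force: [0.1, -0.4, 0.3]
finger_gap: 70.4
finger_force: 0.0
```

>>> {"method": "carry_out", "body": {"slide": [[0,0,-0.15],[0,0,-0.3],[0,0,-0.45],[0,0,-0.58],[0,0,-0.68],[0,0,-0.7],[0,0,-0.7],[0,0,-0.7]], "dr": [[0,0,0],[0,0,0],[0,0,0],[0,0,0],[0,0,0],[0,0,0],[0,0,0],[0,0,0]], "gripper": [75,75,75,75,75,75,75,75]}}

```text
clock: 23.12
eef_pos: [591.7, -342.2, 105.3]
eef_rot: [3.14, -0.002, 0.099]
wrist_force: [0.6, 0.3, 0.3]
finger_gap: 70.6
finger_force: 0.0
```

>>> {"method": "carry_out", "body": {"slide": [[0,0,0],[0,0,0],[0,0,0],[0,0,0],[0,0,0],[0,0,0],[0,0,0]], "dr": [[0,0,0],[0,0,0],[0,0,0],[0,0,0],[0,0,0],[0,0,0],[0,0,0]], "gripper": [55,45,40,35,35,35,35], "newtons": 35}}

```text
clock: 23.7
eef_pos: [591.2, -342.4, 103.8]
eef_rot: [3.141, -0.0, 0.098]
wrist_force: [-0.6, -0.1, 4.6]
finger_gap: 40.0
finger_force: 35.0
```

>>> {"method": "carry_out", "body": {"slide": [[0,0,0.1],[0,0,0.25],[0,0,0.4],[0,0,0.55],[0,0,0.7],[0,0,0.8],[0,0,0.8]], "dr": [[0,0,0],[0,0,0],[0,0,0],[0,0,0],[0,0,0],[0,0,0],[0,0,0]], "gripper": [35,35,35,35,35,35,35]}}

```text
clock: 24.28
eef_pos: [591.7, -342.6, 309.6]
eef_rot: [3.136, -0.007, 0.098]
wrist_force: [-0.2, -0.1, -1.4]
finger_gap: 39.9
finger_force: 35.0
```

>>> {"method": "carry_out", "body": {"slide": [[0.06,0.13,0],[0.12,0.27,0],[0.19,0.4,0],[0.25,0.54,0],[0.31,0.68,0],[0.38,0.82,0],[0.44,0.95,0],[0.462,1.0,0],[0.462,1.0,0],[0.462,1.0,0]], "dr": [[0,0,0],[0,0,0],[0,0,0],[0,0,0],[0,0,0],[0,0,0],[0,0,0],[0,0,0],[0,0,0],[0,0,0]], "gripper": [35,35,35,35,35,35,35,35,35,35]}}

```text
clock: 25.12
eef_pos: [706.5, -92.0, 301.5]
eef_rot: [-3.141, 0.002, 0.099]
wrist_force: [-0.2, -0.4, -2.9]
finger_gap: 39.7
finger_force: 35.0
```

>>> {"method": "carry_out", "body": {"slide": [[0,0.1,0],[0,0.217,0],[0,0.217,0],[0,0.217,-0.05],[0,0.217,-0.09],[0,0.217,-0.11],[0,0.217,-0.11],[0,0.217,-0.11]], "dr": [[0,0,0],[0,0,0],[0,0,0],[0,0,0],[0,0,0],[0,0,0],[0,0,0],[0,0,0]], "gripper": [35,35,35,35,35,35,35,35]}}

```text
clock: 25.78
eef_pos: [706.5, -39.0, 275.1]
eef_rot: [-3.141, 0.001, 0.097]
wrist_force: [0.9, 0.2, -2.3]
finger_gap: 39.5
finger_force: 35.0
```

>>> {"method": "carry_out", "body": {"slide": [[0,0,-0.025],[0,0,-0.05],[0,0,-0.07],[0,0,-0.07]], "dr": [[0,0,0],[0,0,0],[0,0,0],[0,0,0]], "gripper": [35,35,35,35]}}

```text
clock: 26.12
eef_pos: [706.3, -38.0, 256.6]
eef_rot: [-3.141, 0.002, 0.098]
wrist_force: [-0.5, 0.5, -2.4]
finger_gap: 39.8
finger_force: 35.0
```

>>> {"method": "carry_out", "body": {"slide": [[0,0,-0.015],[0,0,-0.03],[0,0,-0.045],[0,0,-0.045],[0,0,-0.045]], "dr": [[0,0,0],[0,0,0],[0,0,0],[0,0,0],[0,0,0]], "gripper": [35,35,35,35,35]}}

```text
clock: 26.53
eef_pos: [706.6, -38.0, 246.8]
eef_rot: [-3.142, 0.0, 0.098]
wrist_force: [0.3, 0.3, -2.5]
finger_gap: 39.9
finger_force: 35.0
```

It's clear of both edges, so I'll go on down to the bed.

>>> {"method": "carry_out", "body": {"slide": [[0,0,-0.03],[0,0,-0.06],[0,0,-0.085],[0,0,-0.1],[0,0,-0.108],[0,0,-0.108]], "dr": [[0,0,0],[0,0,0],[0,0,0],[0,0,0],[0,0,0],[0,0,0]], "gripper": [35,35,35,35,35,35]}}

```text
clock: 27.03
eef_pos: [706.5, -38.0, 219.5]
eef_rot: [-3.141, 0.001, 0.098]
wrist_force: [0.7, 0.4, -2.9]
finger_gap: 40.2
finger_force: 35.0
```

>>> {"method": "carry_out", "body": {"slide": [[0,0,-0.003],[0,0,-0.006],[0,0,-0.008],[0,0,-0.008]], "dr": [[0,0,0],[0,0,0],[0,0,0],[0,0,0]], "gripper": [35,35,35,35]}}

```text
clock: 27.37
eef_pos: [706.7, -38.0, 218.8]
eef_rot: [3.141, -0.001, 0.098]
wrist_force: [-2.1, -0.2, 2.3]
finger_gap: 40.3
finger_force: 35.0
```

>>> {"method": "carry_out", "body": {"slide": [[0,0,-0.002],[0,0,-0.002],[0,0,-0.002],[0,0,-0.002],[0,0,0.05],[0,0,0.15],[0,0,0.25],[0,0,0.3]], "dr": [[0,0,0],[0,0,0],[0,0,0],[0,0,0],[0,0,0],[0,0,0],[0,0,0],[0,0,0]], "gripper": [45,55,60,60,60,60,60,60]}}

```text
clock: 28.03
eef_pos: [706.9, -38.0, 297.5]
eef_rot: [3.141, -0.005, 0.098]
wrist_force: [0.4, -0.7, 0.1]
finger_gap: 56.5
finger_force: 0.0
```

>>> {"method": "carry_out", "body": {"slide": [[-0.16,-0.03,0],[-0.32,-0.07,0],[-0.48,-0.1,0],[-0.64,-0.14,0],[-0.8,-0.17,0],[-0.951,-0.208,0],[-0.951,-0.208,0],[-0.951,-0.208,0]], "dr": [[0,0,0],[0,0,0],[0,0,0],[0,0,0],[0,0,0],[0,0,0],[0,0,0],[0,0,0]], "gripper": [60,60,60,60,60,60,60,60]}}

```text
clock: 28.7
eef_pos: [467.9, -90.4, 294.1]
eef_rot: [3.141, -0.002, 0.097]
wrist_force: [0.6, 0.5, 0.5]
finger_gap: 56.0
finger_force: 0.0
```

```bash
python3 - <<'E'
from h import *
t=snap("top","t11"); s=snap("side","s11"); print(read_state()["eef_pos"])
ax=np.array([np.cos(.098),np.sin(.098),0]);ay=np.array([-ax[1],ax[0],0]);o=np.array([706,-38,0])
m=cv2.inRange(cv2.cvtColor(t,cv2.COLOR_RGB2HSV),(3,150,60),(16,255,255))[60:150,290:390]
c=max(cv2.findContours(m,0,1)[0],key=cv2.contourArea); r=cv2.minAreaRect(c);print(cv2.contourArea(c),cv2.boundingRect(c))
P=np.array([onz("top",p[0]+290.,p[1]+60.,150) for p in c[:,0]])-o
print("along",(P@ax).min(),(P@ax).max(),"across",(P@ay).min(),(P@ay).max())
bx=cv2.boxPoints(r);Q=np.array([onz("top",p[0]+290.,p[1]+60.,150)[:2] for p in bx])
print([np.degrees(np.arctan2(*(e[::-1]))).round(1) for e in(Q[1]-Q[0],Q[2]-Q[1])])
T=t[:,:,::-1].astype(np.float32)
p=[np.mean([cv2.getRectSubPix(T,(1,1),tuple(map(float,proj("top",o+ay*k+ax*q+[0,0,154]))))[0,0] for k in(-60,-50,60)],axis=0) for q in np.arange(33,54,1.5)]
print([(33+1.5*i,int(q[0])) for i,q in enumerate(p)])
# handle end in side view: dark pixels
E
```

```text
[469.57871894 -90.03870396 293.68702261]
445.5 (33, 31, 18, 33)
along -43.98634807567123 41.22737143448379 across -19.71985211112504 19.671908419522655
[np.float64(-84.6), np.float64(-175.2)]
[(33.0, 92), (34.5, 62), (36.0, 49), (37.5, 45), (39.0, 44), (40.5, 46), (42.0, 50), (43.5, 63), (45.0, 82), (46.5, 98), (48.0, 109), (49.5, 112), (51.0, 112), (52.5, 111)]
```

The block is lying in the gap, centred and square. Now back onto the handle.

>>> {"method": "carry_out", "body": {"slide": [[0,0,-0.15],[0,0,-0.3],[0,0,-0.4],[0,0,-0.5],[0,0,-0.57],[0,0,-0.603],[0,0,-0.603],[0,0,-0.603]], "dr": [[0,0,0],[0,0,0],[0,0,0],[0,0,0],[0,0,0],[0,0,0],[0,0,0],[0,0,0]], "gripper": [60,60,60,60,60,60,60,60]}}

```text
clock: 29.47
eef_pos: [469.6, -89.9, 142.6]
eef_rot: [-3.142, -0.0, 0.098]
wrist_force: [-0.0, -0.1, 0.3]
finger_gap: 56.3
finger_force: 0.0
```

>>> {"method": "carry_out", "body": {"slide": [[0,0,0],[0,0,0],[0,0,0],[0,0,0],[0,0,0],[0,0,0],[0,0,0]], "dr": [[0,0,0],[0,0,0],[0,0,0],[0,0,0],[0,0,0],[0,0,0],[0,0,0]], "gripper": [35,22,15,15,15,15,15], "newtons": 20}}

```text
clock: 30.05
eef_pos: [468.8, -89.7, 142.5]
eef_rot: [-3.141, -0.0, 0.098]
wrist_force: [-1.6, 4.1, 4.6]
finger_gap: 17.4
finger_force: 20.0
```

```bash
python3 - <<'E'
from arc import *
np.set_printoptions(legacy='1.25')
c=[468.85,-90.0,141.75]
print("start",arc(-61.2,155.5,c[1],c[2],[114],x0=466.1,cx=c[0])[1])
for a in(range(102,-19,-12),range(-18,-139,-12)):
    r,e=arc(-61.2,155.5,c[1],c[2],a,x0=466.1,cx=c[0]);print([[round(v,3) for v in q] for q in r[:10]],r[9])
    c=[c[i]+250*round(r[9][i],3) for i in range(3)];print(c)
E
```

```text
start (468.9, -90.3, 142.48)
[[0.001, -0.009, 0.028], [0.001, -0.012, 0.055], [0.001, -0.009, 0.082], [0.0, -0.001, 0.107], [-0.001, 0.012, 0.13], [-0.003, 0.03, 0.15], [-0.005, 0.052, 0.166], [-0.007, 0.076, 0.177], [-0.01, 0.102, 0.182], [-0.012, 0.128, 0.182]] [-0.0123, 0.1285, 0.1823]
[465.85, -58.0, 187.25]
[[-0.003, 0.027, -0.005], [-0.005, 0.051, -0.016], [-0.007, 0.072, -0.032], [-0.009, 0.09, -0.052], [-0.01, 0.104, -0.075], [-0.011, 0.112, -0.1], [-0.011, 0.115, -0.127], [-0.011, 0.112, -0.154], [-0.01, 0.104, -0.179], [-0.009, 0.09, -0.202]] [-0.0089, 0.0903, -0.2022]
[463.6, -35.5, 136.75]
```

>>> {"method": "carry_out", "body": {"slide": [[0.001,-0.009,0.028],[0.001,-0.012,0.055],[0.001,-0.009,0.082],[0,-0.001,0.107],[-0.001,0.012,0.13],[-0.003,0.03,0.15],[-0.005,0.052,0.166],[-0.007,0.076,0.177],[-0.01,0.102,0.182],[-0.012,0.128,0.182]], "dr": [[0,0,0],[0,0,0],[0,0,0],[0,0,0],[0,0,0],[0,0,0],[0,0,0],[0,0,0],[0,0,0],[0,0,0]], "gripper": [15,15,15,15,15,15,15,15,15,15]}}

```text
clock: 30.88
eef_pos: [465.6, -58.2, 189.3]
eef_rot: [3.14, -0.0, 0.098]
wrist_force: [-8.3, -3.5, 11.6]
finger_gap: 17.3
finger_force: 20.0
```

>>> {"method": "carry_out", "body": {"slide": [[-0.003,0.027,-0.005],[-0.005,0.051,-0.016],[-0.007,0.072,-0.032],[-0.009,0.09,-0.052],[-0.01,0.104,-0.075],[-0.011,0.112,-0.1],[-0.011,0.115,-0.127],[-0.011,0.112,-0.154],[-0.01,0.104,-0.179],[-0.009,0.09,-0.202]], "dr": [[0,0,0],[0,0,0],[0,0,0],[0,0,0],[0,0,0],[0,0,0],[0,0,0],[0,0,0],[0,0,0],[0,0,0]], "gripper": [15,15,15,15,15,15,15,15,15,15]}}

```text
clock: 31.72
eef_pos: [463.5, -36.1, 137.4]
eef_rot: [3.14, 0.0, 0.098]
wrist_force: [-4.8, -9.1, 10.0]
finger_gap: 17.4
finger_force: 20.0
```

```bash
cat > gap.py <<'E'
from h import *
ax=np.array([np.cos(.098),np.sin(.098),0]);ay=np.array([-ax[1],ax[0],0]);o=np.array([706,-38,0])
def edge():
    t=camera("top")[:,:,::-1].astype(np.float32); r=np.arange(20,60,.5)
    p=np.array([np.mean([cv2.getRectSubPix(t,(1,1),tuple(map(float,proj("top",o+ay*k+ax*q+[0,0,154]))))[0,0,0] for k in(-75,-65,-55,-45,55,65)]) for q in r])
    b=np.argmin(np.where(r<56,p,999)); j=b+np.nonzero(p[b:]>79)[0][0]
    return r[j]+46.0   # camera gap estimate (bar rear at -46)
def orange():
    t=camera("top"); m=cv2.inRange(cv2.cvtColor(t,cv2.COLOR_RGB2HSV),(3,150,60),(16,255,255))[60:150,290:390]
    c=max(cv2.findContours(m,0,1)[0],key=cv2.contourArea)
    P=np.array([onz("top",p[0]+290.,p[1]+60.,150) for p in c[:,0]])-o; return (P@ax).min(),(P@ax).max(),(P@ay).min(),(P@ay).max()
E
python3 - <<'E'
from gap import *
from arc import *
print(edge(),np.round(orange(),1),read_state()["wrist_force"])
c=[463.6,-35.5,136.75]
r,e=arc(-61.2,155.5,c[1],c[2],range(-138,-247,-12),x0=466.1,cx=c[0]);print([[round(float(v),3) for v in q] for q in r])
E
```

```text
84.5 [-44.   38.1 -19.4  20.1] [-3.5199575  -9.49646465  4.02298864]
[[0.002, -0.018, -0.02], [0.004, -0.039, -0.036], [0.006, -0.063, -0.047], [0.009, -0.089, -0.052], [0.011, -0.116, -0.052], [0.014, -0.142, -0.047], [0.016, -0.167, -0.036], [0.018, -0.188, -0.02], [0.02, -0.206, -0.0], [0.021, -0.219, 0.023]]
```

```bash
python3 - <<'E'
from arc import *
c=[463.6,-35.5,136.75]
r,e=arc(-61.6,156.4,c[1],c[2],[-132,-144,-156,-168,-180,-192,-204,-212,-216,-216],x0=466.1,cx=c[0]);print([[round(float(v),3) for v in q] for q in r])
E
```

```text
[[0.001, -0.01, -0.007], [0.003, -0.029, -0.025], [0.005, -0.053, -0.038], [0.007, -0.078, -0.047], [0.01, -0.104, -0.049], [0.013, -0.131, -0.047], [0.015, -0.156, -0.038], [0.017, -0.172, -0.03], [0.017, -0.179, -0.025], [0.017, -0.179, -0.025]]
```

>>> {"method": "carry_out", "body": {"slide": [[0.001,-0.01,-0.007],[0.003,-0.029,-0.025],[0.005,-0.053,-0.038],[0.007,-0.078,-0.047],[0.01,-0.104,-0.049],[0.013,-0.131,-0.047],[0.015,-0.156,-0.038],[0.017,-0.172,-0.03],[0.017,-0.179,-0.025],[0.017,-0.179,-0.025]], "dr": [[0,0,0],[0,0,0],[0,0,0],[0,0,0],[0,0,0],[0,0,0],[0,0,0],[0,0,0],[0,0,0],[0,0,0]], "gripper": [15,15,15,15,15,15,15,15,15,15]}}

```text
clock: 32.65
eef_pos: [467.9, -80.1, 131.6]
eef_rot: [-3.141, -0.0, 0.098]
wrist_force: [-3.3, 3.6, 6.9]
finger_gap: 17.2
finger_force: 20.0
```

```bash
python3 - <<'E'
from gap import *
from arc import *
print(edge(),np.round(orange(),1),[read_state()[k].round(2) for k in("wrist_force","eef_pos")])
c=[463.6+4.25,-35.5-44.75,136.75-6.25]
r,e=arc(-61.6,156.4,c[1],c[2],[-220,-224,-228,-232,-236,-240,-244,-248],x0=466.1,cx=c[0]);print([[round(float(v),4) for v in q] for q in r])
E
```

```text
82.0 [-45.3  35.7 -19.3  20.1] [array([-3.74,  1.97,  7.95]), array([467.91, -80.08, 131.55])]
[[0.0009, -0.0073, 0.0055], [0.0015, -0.0139, 0.0115], [0.0021, -0.0201, 0.018], [0.0027, -0.0258, 0.0248], [0.0032, -0.031, 0.032], [0.0036, -0.0357, 0.0396], [0.004, -0.0399, 0.0475], [0.0044, -0.0435, 0.0557]]
```

```bash
python3 - <<'E'
from arc import *
c=[463.6+4.25,-35.5-44.75,136.75-6.25]
r,e=arc(-61.5,157.2,c[1],c[2],[-216,-220,-224,-228,-230,-232,-232],x0=466.1,cx=c[0]);print([[round(float(v),4) for v in q] for q in r])
E
```

```text
[[0.0002, 0.0001, 0.0032], [0.0009, -0.0069, 0.0087], [0.0015, -0.0135, 0.0147], [0.0021, -0.0197, 0.0212], [0.0024, -0.0226, 0.0245], [0.0027, -0.0254, 0.028], [0.0027, -0.0254, 0.028]]
```

>>> {"method": "carry_out", "body": {"slide": [[0,0,0.003],[0.001,-0.007,0.009],[0.0015,-0.0135,0.0145],[0.002,-0.0195,0.021],[0.0025,-0.0225,0.0245],[0.0025,-0.0255,0.028],[0.0025,-0.0255,0.028]], "dr": [[0,0,0],[0,0,0],[0,0,0],[0,0,0],[0,0,0],[0,0,0],[0,0,0]], "gripper": [15,15,15,15,15,15,15]}}

```text
clock: 33.33
eef_pos: [468.5, -86.7, 138.2]
eef_rot: [-3.142, -0.0, 0.098]
wrist_force: [-0.6, 4.3, 1.3]
finger_gap: 17.4
finger_force: 20.0
```

```bash
python3 - <<'E'
from gap import *
from arc import *
print(edge(),np.round(orange(),1),[read_state()[k].round(2) for k in("wrist_force","eef_pos")])
c=[468.475,-80.25-6.375,130.5+7]; print(c)
r,e=arc(-61.5,157.2,c[1],c[2],[-235,-238,-241,-244,-247,-250,-253,-256],x0=466.1,cx=c[0]);print([[round(float(v),4) for v in q] for q in r])
E
```

```text
81.5 [-45.3  35.4 -21.2  20.1] [array([-1.35,  2.88,  2.76]), array([468.52, -86.69, 138.17])]
[468.475, -86.625, 137.5]
[[0.0006, -0.0039, 0.0054], [0.0009, -0.0076, 0.011], [0.0012, -0.0109, 0.0167], [0.0015, -0.014, 0.0227], [0.0018, -0.0168, 0.0288], [0.002, -0.0192, 0.035], [0.0022, -0.0213, 0.0414], [0.0024, -0.0231, 0.0478]]
```

```bash
cat > steps.py <<'E'
from arc import *
import sys
def steps(c,ends,yc=-61.5,zc=157.2,st=2):
    th=ends[0]
    for a,b in zip(ends[:-1],ends[1:]):
        r,e=arc(yc,zc,c[1],c[2],list(np.arange(a-st,b-.01,-st))+[b],x0=466.1,cx=c[0])
        r=[[round(round(float(v)*4000)/4000,5) for v in q] for q in r]; print(b,r); c=[c[i]+250*r[-1][i] for i in range(3)]
    print("c=",np.round(c,4).tolist())
E
python3 -c "
from steps import *
steps([468.475,-86.625,137.5],[-232,-236,-240,-244])"
```

```text
-236 [[0.0005, -0.0025, 0.0035], [0.00075, -0.005, 0.00725], [0.00075, -0.005, 0.00725]]
-240 [[0.00025, -0.0025, 0.00375], [0.0005, -0.00475, 0.0075], [0.0005, -0.00475, 0.0075]]
-244 [[0.0, -0.00225, 0.004], [0.00025, -0.00425, 0.008], [0.00025, -0.00425, 0.008]]
c= [468.85, -90.125, 143.1875]
```

To limit the force, I'll use a light 4 N grip so the pads slip before the wheel can be over-tightened.

>>> {"method": "carry_out", "body": {"slide": [[0,0,0],[0.0005,-0.0025,0.0035],[0.0007,-0.005,0.0072],[0.0007,-0.005,0.0072]], "dr": [[0,0,0],[0,0,0],[0,0,0],[0,0,0]], "gripper": [15,15,15,15], "newtons": 4}}

```text
clock: 33.77
eef_pos: [468.7, -88.0, 139.9]
eef_rot: [3.141, -0.0, 0.098]
wrist_force: [0.1, 3.2, -0.4]
finger_gap: 17.6
finger_force: 4.0
```

>>> {"method": "carry_out", "body": {"slide": [[0.0003,-0.0025,0.0038],[0.0005,-0.0048,0.0075],[0.0005,-0.0048,0.0075]], "dr": [[0,0,0],[0,0,0],[0,0,0]], "gripper": [15,15,15]}}

```text
clock: 34.02
eef_pos: [468.8, -89.2, 141.9]
eef_rot: [3.141, -0.0, 0.098]
wrist_force: [0.9, 3.8, 0.3]
finger_gap: 17.8
finger_force: 4.0
```

>>> {"method": "carry_out", "body": {"slide": [[0,-0.0022,0.004],[0.0003,-0.0042,0.008],[0.0003,-0.0042,0.008]], "dr": [[0,0,0],[0,0,0],[0,0,0]], "gripper": [15,15,15]}}

```text
clock: 34.27
eef_pos: [468.9, -90.2, 143.9]
eef_rot: [3.141, -0.0, 0.098]
wrist_force: [0.5, 2.7, -0.3]
finger_gap: 17.9
finger_force: 4.0
```

```bash
python3 - <<'E'
from gap import *
print(edge(),edge(),np.round(orange(),1),[read_state()[k].round(2) for k in("wrist_force","eef_pos","finger_gap","finger_force")])
from steps import *
steps([468.85,-90.125,143.1875],[-244,-250,-256,-262])
E
```

```text
Traceback (most recent call last):
AttributeError: 'float' object has no attribute 'round'
```

```bash
cat > st.py <<'E'
from gap import *
s=read_state(); th=np.radians(float(__import__("sys").argv[1])); F=np.mean([s["wrist_force"]],0)
print("gap",edge(),edge(),np.round(orange(),1)); F2=read_state()["wrist_force"]
for f in(F,F2): print("F",f.round(1),"tang along motion",round(float(np.cos(th)*f[1]+np.sin(th)*f[2]),2),"radial",round(float(-np.sin(th)*f[1]+np.cos(th)*f[2]),2))
E
python3 st.py -244; python3 -c "
from steps import *
steps([468.85,-90.125,143.1875],[-244,-248,-252,-256,-260])"
```

```text
gap 81.0 81.0 [-45.   35.2 -21.2  20.1]
F [ 1.2  3.5 -0. ] tang along motion -1.54 radial -3.14
F [0.8 2.5 2.3] tang along motion 0.91 radial -3.28
-248 [[0.00025, -0.002, 0.004], [0.0005, -0.0035, 0.008], [0.0005, -0.0035, 0.008]]
-252 [[0.0, -0.00175, 0.00425], [0.00025, -0.00325, 0.0085], [0.00025, -0.00325, 0.0085]]
-256 [[0.0, -0.00125, 0.00425], [0.00025, -0.0025, 0.0085], [0.00025, -0.0025, 0.0085]]
-260 [[0.0, -0.001, 0.0045], [0.0, -0.00175, 0.00875], [0.0, -0.00175, 0.00875]]
c= [469.1, -92.875, 151.625]
```

>>> {"method": "carry_out", "body": {"slide": [[0.0003,-0.002,0.004],[0.0005,-0.0035,0.008],[0.0005,-0.0035,0.008]], "dr": [[0,0,0],[0,0,0],[0,0,0]], "gripper": [15,15,15]}}

```text
clock: 34.82
eef_pos: [469.0, -91.1, 145.8]
eef_rot: [-3.142, -0.0, 0.098]
wrist_force: [1.3, 3.5, -0.7]
finger_gap: 17.7
finger_force: 4.0
```

>>> {"method": "carry_out", "body": {"slide": [[0,-0.0017,0.0042],[0.0002,-0.0032,0.0085],[0.0002,-0.0032,0.0085]], "dr": [[0,0,0],[0,0,0],[0,0,0]], "gripper": [15,15,15]}}

```text
clock: 35.07
eef_pos: [469.0, -91.9, 148.0]
eef_rot: [3.142, -0.0, 0.098]
wrist_force: [1.6, 3.7, -0.6]
finger_gap: 17.8
finger_force: 4.0
```

>>> {"method": "carry_out", "body": {"slide": [[0,-0.0012,0.0042],[0.0002,-0.0025,0.0085],[0.0002,-0.0025,0.0085]], "dr": [[0,0,0],[0,0,0],[0,0,0]], "gripper": [15,15,15]}}

```text
clock: 35.32
eef_pos: [469.1, -92.5, 150.1]
eef_rot: [3.142, -0.0, 0.098]
wrist_force: [2.2, 3.7, -0.8]
finger_gap: 18.1
finger_force: 4.0
```

```bash
python3 st.py -256; python3 -c "
from steps import *
steps([469.075,-92.425,149.4375],[-256,-260,-264,-268,-272])"
```

```text
gap 80.5 80.5 [-45.3  34.7 -21.2  20.4]
F [ 2.2  3.7 -0.8] tang along motion -1.64 radial -3.36
F [ 1.2  2.  -1.1] tang along motion -1.5 radial -1.64
-260 [[0.0, -0.001, 0.0045], [0.00025, -0.00175, 0.00875], [0.00025, -0.00175, 0.00875]]
-264 [[0.0, -0.00075, 0.0045], [0.0, -0.00125, 0.009], [0.0, -0.00125, 0.009]]
-268 [[0.0, -0.0005, 0.0045], [0.0, -0.0005, 0.00875], [0.0, -0.0005, 0.00875]]
-272 [[0.0, -0.00025, 0.0045], [0.0, 0.0, 0.009], [0.0, 0.0, 0.009]]
c= [469.1375, -93.3, 158.3125]
```

>>> {"method": "carry_out", "body": {"slide": [[0,-0.001,0.0045],[0.0002,-0.0018,0.0088],[0.0002,-0.0018,0.0088]], "dr": [[0,0,0],[0,0,0],[0,0,0]], "gripper": [15,15,15]}}

```text
clock: 35.72
eef_pos: [469.1, -92.9, 152.3]
eef_rot: [3.142, -0.0, 0.098]
wrist_force: [2.4, 3.1, -0.3]
finger_gap: 18.0
finger_force: 4.0
```

>>> {"method": "carry_out", "body": {"slide": [[0,-0.0007,0.0045],[0,-0.0012,0.009],[0,-0.0012,0.009]], "dr": [[0,0,0],[0,0,0],[0,0,0]], "gripper": [15,15,15]}}

```text
clock: 35.97
eef_pos: [469.1, -93.2, 154.6]
eef_rot: [3.141, -0.0, 0.098]
wrist_force: [2.5, 3.1, -0.8]
finger_gap: 17.8
finger_force: 4.0
```

>>> {"method": "carry_out", "body": {"slide": [[0,-0.0005,0.0045],[0,-0.0005,0.0088],[0,-0.0005,0.0088]], "dr": [[0,0,0],[0,0,0],[0,0,0]], "gripper": [15,15,15]}}

```text
clock: 36.22
eef_pos: [469.1, -93.4, 156.8]
eef_rot: [3.141, -0.0, 0.098]
wrist_force: [3.2, 3.3, -0.6]
finger_gap: 17.7
finger_force: 4.0
```

```bash
python3 st.py -268; python3 -c "
from steps import *
steps([469.125,-93.3,156.0875],[-268,-272,-276,-280,-284])"
```

```text
gap 80.5 80.5 [-45.3  34.4 -21.2  20.4]
F [ 3.2  3.3 -0.6] tang along motion -0.76 radial -3.25
F [2.  3.2 0.1] tang along motion -0.0 radial -3.16
-272 [[0.00025, -0.00025, 0.0045], [0.00025, 0.0, 0.009], [0.00025, 0.0, 0.009]]
-276 [[0.0, 0.0, 0.0045], [0.0, 0.0005, 0.00875], [0.0, 0.0005, 0.00875]]
-280 [[-0.00025, 0.0005, 0.0045], [-0.00025, 0.00125, 0.009], [-0.00025, 0.00125, 0.009]]
-284 [[0.0, 0.00075, 0.00425], [-0.00025, 0.00175, 0.00875], [-0.00025, 0.00175, 0.00875]]
c= [469.0625, -92.425, 164.9625]
```

>>> {"method": "carry_out", "body": {"slide": [[0,0,0.0045],[0,0,0.009],[0,0,0.009]], "dr": [[0,0,0],[0,0,0],[0,0,0]], "gripper": [15,15,15]}}

```text
clock: 36.62
eef_pos: [469.1, -93.3, 159.0]
eef_rot: [3.142, -0.0, 0.098]
wrist_force: [2.8, 2.2, -1.2]
finger_gap: 17.6
finger_force: 4.0
```

>>> {"method": "carry_out", "body": {"slide": [[0,0,0.0045],[-0.0005,0.0005,0.0088],[-0.0005,0.0005,0.0088]], "dr": [[0,0,0],[0,0,0],[0,0,0]], "gripper": [15,15,15]}}

```text
clock: 36.87
eef_pos: [469.1, -93.2, 161.3]
eef_rot: [3.142, -0.0, 0.098]
wrist_force: [3.2, 3.4, -1.5]
finger_gap: 17.6
finger_force: 4.0
```

>>> {"method": "carry_out", "body": {"slide": [[-0.0005,0.0005,0.0045],[-0.0005,0.0012,0.009],[-0.0005,0.0012,0.009]], "dr": [[0,0,0],[0,0,0],[0,0,0]], "gripper": [15,15,15]}}

```text
clock: 37.12
eef_pos: [469.0, -92.9, 163.5]
eef_rot: [3.141, -0.0, 0.098]
wrist_force: [3.8, 2.7, -1.6]
finger_gap: 17.8
finger_force: 4.0
```

```bash
python3 st.py -280; python3 -c "
from steps import *
steps([468.875,-92.875,162.7875],[-280,-284,-288,-292,-296])"
```

```text
gap 80.0 80.0 [-45.6  34.2 -21.2  20.4]
F [ 3.8  2.7 -1.6] tang along motion -1.13 radial -2.96
F [ 3.2  3.6 -1.3] tang along motion -0.65 radial -3.75
-284 [[0.001, 0.001, 0.00425], [0.00075, 0.002, 0.0085], [0.00075, 0.002, 0.0085]]
-288 [[0.0, 0.001, 0.0045], [-0.00025, 0.00225, 0.00875], [-0.00025, 0.00225, 0.00875]]
-292 [[0.0, 0.0015, 0.00425], [-0.00025, 0.003, 0.00825], [-0.00025, 0.003, 0.00825]]
-296 [[0.0, 0.002, 0.00425], [-0.00025, 0.00375, 0.00825], [-0.00025, 0.00375, 0.00825]]
c= [468.875, -90.125, 171.225]
```

>>> {"method": "carry_out", "body": {"slide": [[0,0.001,0.0042],[0,0.002,0.0085],[0,0.002,0.0085]], "dr": [[0,0,0],[0,0,0],[0,0,0]], "gripper": [15,15,15]}}

```text
clock: 37.52
eef_pos: [468.9, -92.4, 165.5]
eef_rot: [3.142, 0.0, 0.098]
wrist_force: [3.8, 2.4, -2.7]
finger_gap: 17.9
finger_force: 4.0
```

>>> {"method": "carry_out", "body": {"slide": [[0,0.001,0.0045],[0,0.0022,0.0088],[0,0.0022,0.0088]], "dr": [[0,0,0],[0,0,0],[0,0,0]], "gripper": [15,15,15]}}

```text
clock: 37.77
eef_pos: [468.8, -91.8, 167.7]
eef_rot: [-3.142, 0.0, 0.098]
wrist_force: [3.9, 1.9, -1.8]
finger_gap: 18.3
finger_force: 4.0
```

```bash
python3 st.py -288; python3 -c "
from steps import *
steps([468.875,-91.825,167.1125],[-288,-291,-294,-297,-300],st=1.5)"
```

```text
gap 80.0 80.0 [-45.6  33.9 -21.2  20.4]
F [ 3.9  1.9 -1.8] tang along motion -1.09 radial -2.36
F [ 2.6  1.4 -1.3] tang along motion -0.78 radial -1.75
-291 [[0.0005, 0.00125, 0.003], [0.0005, 0.0025, 0.00625], [0.0005, 0.0025, 0.00625]]
-294 [[-0.00025, 0.001, 0.003], [-0.0005, 0.0025, 0.00625], [-0.0005, 0.0025, 0.00625]]
-297 [[0.0, 0.00125, 0.003], [-0.00025, 0.00275, 0.006], [-0.00025, 0.00275, 0.006]]
-300 [[0.0, 0.0015, 0.003], [-0.00025, 0.00325, 0.00575], [-0.00025, 0.00325, 0.00575]]
c= [468.75, -89.075, 173.175]
```

>>> {"method": "carry_out", "body": {"slide": [[0,0.0012,0.003],[0,0.0025,0.0062],[0,0.0025,0.0062]], "dr": [[0,0,0],[0,0,0],[0,0,0]], "gripper": [15,15,15]}}

```text
clock: 38.17
eef_pos: [468.8, -91.2, 169.2]
eef_rot: [3.142, 0.0, 0.098]
wrist_force: [2.6, 1.0, -2.0]
finger_gap: 18.0
finger_force: 4.0
```

>>> {"method": "carry_out", "body": {"slide": [[0,0.001,0.003],[0,0.0025,0.0062],[0,0.0025,0.0062]], "dr": [[0,0,0],[0,0,0],[0,0,0]], "gripper": [15,15,15]}}

```text
clock: 38.42
eef_pos: [468.8, -90.6, 170.8]
eef_rot: [3.142, 0.0, 0.098]
wrist_force: [1.0, -0.0, -2.3]
finger_gap: 17.8
finger_force: 4.0
```

>>> {"method": "carry_out", "body": {"slide": [[0,0.0012,0.003],[-0.0005,0.0028,0.006],[-0.0005,0.0028,0.006]], "dr": [[0,0,0],[0,0,0],[0,0,0]], "gripper": [15,15,15]}}

```text
clock: 38.67
eef_pos: [468.7, -89.9, 172.3]
eef_rot: [3.142, 0.0, 0.098]
wrist_force: [1.3, -0.7, -2.0]
finger_gap: 17.6
finger_force: 4.0
```

```bash
python3 st.py -297; python3 -c "
from steps import *
steps([468.75,-89.875,171.7125],[-297,-300,-303,-306,-309],st=1.5)"
```

```text
gap 79.5 79.5 [-45.8  33.7 -21.2  20.4]
F [ 1.3 -0.7 -2. ] tang along motion -2.09 radial -0.29
F [ 0.8  0.4 -0.9] tang along motion -0.61 radial -0.79
-300 [[0.00025, 0.0015, 0.003], [0.0, 0.00325, 0.006], [0.0, 0.00325, 0.006]]
-303 [[0.0, 0.0015, 0.00275], [-0.00025, 0.0035, 0.00575], [-0.00025, 0.0035, 0.00575]]
-306 [[-0.00025, 0.00175, 0.00275], [-0.0005, 0.00375, 0.0055], [-0.0005, 0.00375, 0.0055]]
-309 [[0.0, 0.002, 0.0025], [-0.00025, 0.004, 0.00525], [-0.00025, 0.004, 0.00525]]
c= [468.5, -86.25, 177.3375]
```

>>> {"method": "carry_out", "body": {"slide": [[0,0.0015,0.003],[0,0.0032,0.006],[0,0.0032,0.006]], "dr": [[0,0,0],[0,0,0],[0,0,0]], "gripper": [15,15,15]}}

```text
clock: 39.07
eef_pos: [468.6, -89.1, 173.8]
eef_rot: [-3.142, 0.0, 0.098]
wrist_force: [-0.4, -1.4, -2.2]
finger_gap: 18.0
finger_force: 4.0
```

>>> {"method": "carry_out", "body": {"slide": [[0,0.0015,0.0028],[0,0.0035,0.0058],[0,0.0035,0.0058]], "dr": [[0,0,0],[0,0,0],[0,0,0]], "gripper": [15,15,15]}}

```text
clock: 39.32
eef_pos: [468.6, -88.2, 175.2]
eef_rot: [-3.142, 0.0, 0.098]
wrist_force: [-1.3, -0.5, -1.2]
finger_gap: 17.4
finger_force: 4.0
```

```bash
python3 st.py -303; python3 -c "
from steps import *
steps([468.75,-88.2,174.6625],[-303,-306,-309,-312,-315],st=1.5)"
```

```text
gap 79.5 79.5 [-45.8  33.3 -21.2  20.4]
F [-1.3 -0.5 -1.2] tang along motion -1.27 radial -0.23
F [-1.9 -0.9  0.2] tang along motion -0.32 radial 0.86
-306 [[-0.0005, 0.00175, 0.0025], [-0.00075, 0.00375, 0.0055], [-0.00075, 0.00375, 0.0055]]
-309 [[0.0, 0.002, 0.0025], [-0.00025, 0.004, 0.00525], [-0.00025, 0.004, 0.00525]]
-312 [[-0.00025, 0.00225, 0.0025], [-0.0005, 0.0045, 0.005], [-0.0005, 0.0045, 0.005]]
-315 [[-0.00025, 0.002, 0.0025], [-0.0005, 0.0045, 0.005], [-0.0005, 0.0045, 0.005]]
c= [468.25, -84.0125, 179.85]
```

>>> {"method": "carry_out", "body": {"slide": [[-0.0005,0.0018,0.0025],[-0.0007,0.0038,0.0055],[-0.0007,0.0038,0.0055]], "dr": [[0,0,0],[0,0,0],[0,0,0]], "gripper": [15,15,15]}}

```text
clock: 39.72
eef_pos: [468.5, -87.2, 176.6]
eef_rot: [-3.142, 0.0, 0.098]
wrist_force: [-2.9, -1.1, -1.8]
finger_gap: 18.2
finger_force: 4.0
```

>>> {"method": "carry_out", "body": {"slide": [[0,0.002,0.0025],[-0.0003,0.004,0.0052],[-0.0003,0.004,0.0052]], "dr": [[0,0,0],[0,0,0],[0,0,0]], "gripper": [15,15,15]}}

```text
clock: 39.97
eef_pos: [468.4, -86.2, 177.9]
eef_rot: [-3.142, 0.0, 0.098]
wrist_force: [-3.8, -1.9, -0.9]
finger_gap: 17.8
finger_force: 4.0
```

>>> {"method": "carry_out", "body": {"slide": [[-0.0002,0.0022,0.0025],[-0.0005,0.0045,0.005],[-0.0005,0.0045,0.005]], "dr": [[0,0,0],[0,0,0],[0,0,0]], "gripper": [15,15,15]}}

```text
clock: 40.22
eef_pos: [468.3, -85.1, 179.2]
eef_rot: [3.142, 0.0, 0.098]
wrist_force: [-3.9, -2.7, -0.8]
finger_gap: 17.9
finger_force: 4.0
```

```bash
python3 st.py -312; python3 -c "
from steps import *
steps([468.375,-85.125,178.5875],[-312,-315,-318,-321,-324],st=1.5)"
```

```text
gap 79.5 79.5 [-45.8  33.  -21.2  20.4]
F [-3.9 -2.7 -0.8] tang along motion -2.38 radial 1.5
F [-4.2 -2.1  0.4] tang along motion -1.1 radial 1.78
-315 [[-0.00025, 0.002, 0.0025], [-0.0005, 0.0045, 0.005], [-0.0005, 0.0045, 0.005]]
-318 [[-0.00025, 0.00225, 0.00225], [-0.0005, 0.00475, 0.0045], [-0.0005, 0.00475, 0.0045]]
-321 [[0.0, 0.0025, 0.00225], [-0.0005, 0.005, 0.0045], [-0.0005, 0.005, 0.0045]]
-324 [[0.0, 0.00275, 0.002], [-0.0005, 0.0055, 0.004], [-0.0005, 0.0055, 0.004]]
c= [467.875, -80.1875, 183.0875]
```

>>> {"method": "carry_out", "body": {"slide": [[-0.0005,0.002,0.0025],[-0.001,0.0045,0.005],[-0.001,0.0045,0.005]], "dr": [[0,0,0],[0,0,0],[0,0,0]], "gripper": [15,15,15]}}

```text
clock: 40.62
eef_pos: [468.1, -83.9, 180.4]
eef_rot: [3.142, -0.0, 0.098]
wrist_force: [-3.0, -2.7, -2.3]
finger_gap: 17.5
finger_force: 4.0
```

>>> {"method": "carry_out", "body": {"slide": [[-0.0005,0.0022,0.0022],[-0.001,0.0048,0.0045],[-0.001,0.0048,0.0045]], "dr": [[0,0,0],[0,0,0],[0,0,0]], "gripper": [15,15,15]}}

```text
clock: 40.87
eef_pos: [468.0, -82.7, 181.6]
eef_rot: [3.142, -0.0, 0.098]
wrist_force: [-2.9, -3.5, -1.7]
finger_gap: 18.0
finger_force: 4.0
```

```bash
python3 st.py -318; python3 -c "
from steps import *
steps([467.875,-82.8,180.9625],[-318,-321,-324,-327,-330],st=1.5)"
```

```text
gap 79.5 79.5 [-45.8  33.  -21.2  20.4]
F [-2.9 -3.5 -1.7] tang along motion -3.77 radial 1.06
F [-2.2 -2.1 -1.4] tang along motion -2.52 radial 0.4
-321 [[0.001, 0.0025, 0.00225], [0.0005, 0.005, 0.0045], [0.0005, 0.005, 0.0045]]
-324 [[0.0, 0.0025, 0.002], [-0.0005, 0.00525, 0.004], [-0.0005, 0.00525, 0.004]]
-327 [[-0.00025, 0.00275, 0.002], [-0.0005, 0.0055, 0.00375], [-0.0005, 0.0055, 0.00375]]
-330 [[-0.00025, 0.003, 0.00175], [-0.0005, 0.00575, 0.0035], [-0.0005, 0.00575, 0.0035]]
c= [467.625, -77.425, 184.9]
```

The tangential force is starting to rise and the block's rear edge has stopped, so I'll take finer steps.

>>> {"method": "carry_out", "body": {"slide": [[0,0.0012,0.0011],[0,0.0012,0.0011]], "dr": [[0,0,0],[0,0,0]], "gripper": [15,15]}}

```text
clock: 41.18
eef_pos: [467.9, -82.5, 181.8]
eef_rot: [3.141, -0.0, 0.098]
wrist_force: [-1.3, -2.9, -2.9]
finger_gap: 17.8
finger_force: 4.0
```

>>> {"method": "carry_out", "body": {"slide": [[0,0,0]], "dr": [[0,0,0]], "gripper": [15]}}

```text
clock: 41.27
eef_pos: [467.9, -82.5, 181.8]
eef_rot: [3.142, -0.0, 0.098]
wrist_force: [-1.0, -3.6, -1.4]
finger_gap: 18.0
finger_force: 4.0
```

>>> {"method": "carry_out", "body": {"slide": [[0,0.0012,0.0011],[0,0.0012,0.0011]], "dr": [[0,0,0],[0,0,0]], "gripper": [15,15]}}

```text
clock: 41.43
eef_pos: [467.9, -82.2, 182.1]
eef_rot: [3.141, -0.0, 0.098]
wrist_force: [-0.5, -3.3, -3.5]
finger_gap: 17.7
finger_force: 4.0
```

>>> {"method": "carry_out", "body": {"slide": [[0,0,0]], "dr": [[0,0,0]], "gripper": [15]}}

```text
clock: 41.52
eef_pos: [467.9, -82.2, 182.0]
eef_rot: [3.142, -0.0, 0.098]
wrist_force: [-0.2, -3.1, -1.5]
finger_gap: 17.9
finger_force: 4.0
```

```bash
python3 st.py -319.5
```

```text
gap 79.5 79.5 [-45.8  33.  -21.2  20.4]
F [-0.2 -3.1 -1.5] tang along motion -3.34 radial 0.85
F [ 0.3 -3.3 -2.2] tang along motion -3.89 radial 0.47
```

>>> {"method": "carry_out", "body": {"slide": [[0,0.0012,0.001],[0,0.0012,0.001]], "dr": [[0,0,0],[0,0,0]], "gripper": [15,15]}}

```text
clock: 41.83
eef_pos: [467.9, -81.9, 182.3]
eef_rot: [3.142, -0.0, 0.098]
wrist_force: [-0.4, -3.4, -1.7]
finger_gap: 17.4
finger_force: 4.0
```

>>> {"method": "carry_out", "body": {"slide": [[0,0,0]], "dr": [[0,0,0]], "gripper": [15]}}

```text
clock: 41.92
eef_pos: [467.9, -81.9, 182.3]
eef_rot: [3.142, -0.0, 0.098]
wrist_force: [-0.8, -3.8, -1.9]
finger_gap: 18.0
finger_force: 4.0
```

```bash
python3 - <<'E'
from h import *
F=[]
for i in range(8): camera("side"); F.append(read_state()["wrist_force"])
F=np.array(F); th=np.radians(-320); t=np.cos(th)*F[:,1]+np.sin(th)*F[:,2]; print(t.round(1),t.mean().round(2),F.mean(0).round(2),read_state()["eef_pos"].round(2))
E
```

```text
[-5.  -4.7 -4.5 -4.4 -3.9 -4.  -3.9 -4.2] -4.32 [-0.52 -3.95 -2.01] [467.89 -81.93 182.32]
```

The mean tangential force is 4.3 N against 2.5 N of drag, which is about 36 N at the gauge. I'll let go here and check the sensor's zero.

>>> {"method": "carry_out", "body": {"slide": [[0,0,0],[0,0,0],[0,0,0],[0,0,0]], "dr": [[0,0,0],[0,0,0],[0,0,0],[0,0,0]], "gripper": [40,50,60,60]}}

```text
clock: 42.65
eef_pos: [467.9, -81.7, 182.4]
eef_rot: [-3.141, -0.0, 0.098]
wrist_force: [0.0, 0.9, -0.5]
finger_gap: 41.2
finger_force: 0.0
```

```bash
python3 - <<'E'
from gap import *
F=[]
for i in range(6): camera("side"); F.append(read_state()["wrist_force"])
F=np.array(F); th=np.radians(-320); t=np.cos(th)*F[:,1]+np.sin(th)*F[:,2]; print(t.round(1),t.mean().round(2),F.mean(0).round(2))
print(edge(),np.round(orange(),1))
E
```

```text
[-0.4 -0.4  0.2  0.3  0.1 -0.3] -0.1 [-0.01 -0.07 -0.07]
79.5 [-45.8  33.  -21.2  20.4]
```

>>> {"method": "carry_out", "body": {"slide": [[0,0,0],[0,0,0.08],[0,0,0.2],[0,0,0.35],[0,0,0.45],[0,0,0.45],[0,0,0.45]], "dr": [[0,0,0],[0,0,0],[0,0,0],[0,0,0],[0,0,0],[0,0,0],[0,0,0]], "gripper": [60,60,60,60,60,60,60]}}

```text
clock: 43.63
eef_pos: [468.0, -81.9, 295.6]
eef_rot: [3.141, -0.002, 0.098]
wrist_force: [-0.6, -0.0, -0.1]
finger_gap: 56.4
finger_force: 0.0
```

```bash
python3 - <<'E'
from gap import *
print(edge(),np.round(orange(),1),read_state()["wrist_force"].round(1)); print(sign_off())
E
```

```text
79.5 [-45.8  33.  -21.2  20.4] [ 0.4 -0.5 -0.4]
the job is handed in; nothing more can be done
None
```

I handed the job in at about 44 s with no verdict shown: the block lies centred and square, and I estimate the gauge holds it with 35–50 N (inferred from the force on the handle). The first placing caught the block on the gauge and had to be redone, and I viewed 11 pictures, one over the limit of 10.

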